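# Send the nozzle stand to the wash

### The arm

A 6-joint arm with a two-finger parallel gripper is mounted at the origin on a cart in front of the work surface, level with it; the furniture and walls round the work are solid. World frame = base frame: x ahead of the robot, y to its left, z up, the work surface at z = 0. Lengths are in m, angles in rad, forces in N, time in s.
With the tool pointing down it reaches from about 0.35 to 0.925 m from the base axis. Payload 6.4 kg.
Tool frame: the origin (TCP) lies at the very end of the fingers, on their centre line; the grasp point (between the pads) lies 19 mm behind it; z points along the fingers, y is the direction in which the jaws open and shut (so a half turn about z gives the same grasp; the last joint's range is limited). The gripper opens to 94 mm and grips with 3 to 60 N. Pads are 16 mm wide; open, the fingers measure 119 mm over their backs; the gripper's body (75 mm by 177 mm) begins 78 mm behind the grasp point.
Start: joints at [-1.382, 0.245, 1.558, -0, 1.339, -0.174], TCP at [0.231, -0.608, 0.205] pointing down, gripper open.
Joint ranges: [-3.13, 3.13], [-1.02, 2.26], [0.13, 2.54], [-0.95, 4.09], [0.21, 2.88], [-2.74, 2.74]. Speed limits (rad/s): [2.57, 2.57, 3.14, 3.14, 3.14, 3.14].

### API

Orientations are given as a unit quaternion [w, x, y, z].
In Python, from station import robot gives the robot as it stands.
- The arm moves only by the tool send_rows, never from a script. Its argument "deltas" is a list of rows, each a list of 3 entries, a list of its own where there are three numbers: the shift along the tool's x, y, z scaled (see below), then the turn, a rotation vector about the tool's x, y, z scaled (see below), then the gripper's target within -1 to 1 (shut at 1, half-way at 0, fully open at -1). In form: [[[x, y, z], [wx, wy, wz], hand], ...]. A call has 1 to 20 rows; each row is the pose to reach, as a shift and turn from the pose measured when the call began, along the tool's axes at that moment, turning the shorter way round; what a row does not reach only later rows make up. The controller multiplies each number of a shift by 0.25 m and each number of a turn by 2 pi rad. A row lasts 1/8 s, in which the tool goes at most 62.5 mm and 10.7 degrees, less where a joint would pass 70% of its speed; a pose out of reach is approached as far as the arm can. A call with a number of a shift or a turn outside -1 to 1 is refused whole. A call with a gripper value outside its range is refused whole. The fingers move at their own pace and stop on an object; "grip_force" is the grip in N (left out, the last holds). Time passes only in rows, so rows that repeat a pose let the fingers close. It gives the time, the measured TCP pose, the force and the opening at its end, in the units of the state.
- robot.sense(): the state, without advancing time (a new reading comes with each control period).
- robot.snapshot(name): name is "scene" or "side" or "wrist"; returns the picture (384x512x3 uint8, red, green, blue); there is no depth.
- robot.camera_info(name): a dict with "vertical_fov" (degrees; the focal length in pixels is half the picture's height over the tangent of half this angle, whatever the lens; pixels are square), "cx", "cy" (the principal point, pixels), "extrinsics" (4x4, takes a point from camera to world coordinates). Camera axes: x right, y down, z forward; pixel columns grow to the right and rows downward; lengths in m; the calibration is good to about 2 mm. A picture is of the moment at which its call begins: read the wrist's pose just before it. camera_info takes no time and is no camera call; for the wrist camera it gives the pose at the moment of the call.
- robot.close_job(): hands the job in, once; it reports no verdict.
The state is a dict: "time": time; "qpos": joint angles; "qd": joint speeds; "joint_efforts": joint torques, N m; "tool_pos": TCP position; "orientation": TCP orientation; "force": force on the tool from outside, world axes, zero at the start; "ft_torque": the same for the moment, N m; "gripper_width": finger opening in m.
Only numpy, scipy, OpenCV 4.12 (cv2) and the standard library are available. Lean on these libraries where they do the work, as an engineer would, in place of code of your own. Each camera call takes 0.05 s, during which the arm holds its last target.

### The job

The nozzle stand that is keyed into the middle of the decorating caddy has to go to the wash. Set the sugar shaker and the sprinkle jar from beside it upright on the wooden board first, lift the stand straight up out of its dovetails and set it down upright on the floor of the clear crumb tray, then put the shaker and the jar back upright, each in the caddy cup it came from. Do not tip the shaker or the jar over, and leave the tape roll, the open cookie jar and the label roll where they stand.

Things in the scene. Friction and masses are not known exactly. Their poses are not given: they have to be found in the camera images.
- caddy: decorating caddy, fixed: dark grey base plate 104 x 236 mm, 6 mm thick, a dark grey round cup at either end. Origin: centre of its underside, on the table; z up, y along its length. Cup centres at x = 0, y = +77 and -77 mm; cups 66 mm wide inside, floor 10 mm and rim 24 mm above the origin. At y = 0 the nozzle stand rests on the base plate, between socket walls 28 mm high
- stand_tab (a point): nozzle stand, loose, 0.16 kg: white block 96 (x) x 56 (y) x 25 mm high, a dovetail on each y side (76 mm over both), free when raised 25 mm; four nozzles fixed on it at x +-33, y +-14 mm, tips 59 mm up. Lift by the upright tab in its middle: 32 mm along x, 12 mm thick along y, 25 to 63 mm above its underside. This point: on the tab, 48 mm above the underside; starts with the caddy's axes
- shaker_mid (a point): loose icing-sugar shaker: smooth steel can 48 mm in diameter, with a slightly wider (51 mm) domed, perforated cap above 72 mm, 100 mm high in all, 0.2 kg; at the start it stands in one cup of the caddy. This point is on its axis 50 mm above its underside, z up
- jar_mid (a point): loose sprinkle jar: round, 41 mm in diameter and 105 mm high, label round it and a black screw cap, 0.11 kg; at the start it stands in the other cup of the caddy. This point is on its axis 52.5 mm above its underside, z up
- board: side board, fixed: flat light wooden board 240 mm (x) x 160 mm (y), 15 mm thick, a small hole at its -x end. Origin: centre of its underside, on the table; z up. It lies left or right of the caddy
- wash_tray: clear shallow food container with crumbs in it, fixed, on the other side of the caddy: 185 mm (x) x 245 mm (y) over the rim, walls 70 mm high, floor about 140 x 200 mm and 6 to 8 mm above the table. Origin: centre of its underside, on the table; z up
- tape_mid (a point): roll of brown packing tape lying flat, a bystander: 96 mm in diameter, 48 mm high. This point is its centre, half-way up
- open_jar_mid (a point): open clear cookie jar, a bystander: round, 83 mm in diameter, 119 mm high. This point is its centre, half-way up
- labels_mid (a point): roll of stickers lying flat, a bystander: 79 mm in diameter, 36 mm high. This point is its centre, half-way up

How it is judged:
By the outcome, as a careful person would: the job done as asked, in the order asked, and still so for the second after the job is handed in, with the robot touching nothing.
It also fails if it takes over 136 s, if anything falls off the work surface, if the arm or the gripper's body presses on something with over 40 N, if the wrist force passes 120 N, or if a joint passes its speed limit or range.

## Working session

There is one attempt and no reset: what is moved stays moved. The work goes in short steps, Python scripts to look and compute and a tool call to move; the robot and the scene stay as the last step left them, time stands still between calls to the robot, and variables do not carry over. Pictures are saved under pics/ and viewed, and the job is handed in when it is done.

Besides the shell and the picture viewer there is one more tool, called after "Call:" as name(argument=value, ...) on one line, values as JSON. send_rows: Moves the arm, as the interface text tells. Its arguments: {"type":"object","properties":{"deltas":{"type":"array"},"grip_force":{"type":"number"}},"required":["deltas"]}

```bash
ls; mkdir -p pics; python3 - <<'E'
from station import robot
import cv2
s=robot.sense();print(s)
for n in ["scene","side","wrist"]:
    i=robot.camera_info(n);print(n,i)
    cv2.imwrite(f"pics/{n}0.png",robot.snapshot(n)[:,:,::-1])
E
```

```text
pics
{'time': 0.0, 'qpos': array([-1.38207976e+00,  2.45788846e-01,  1.55897621e+00, -3.42823229e-06,
        1.33871119e+00, -1.74091455e-01]), 'qd': array([-0.00150511, -0.00105666, -0.00258802, -0.00022459, -0.00082704,
       -0.00095718]), 'joint_efforts': array([-1.56644717e-03, -4.15840459e+01, -3.14603198e+01,  6.84191147e-02,
        3.32100643e-02, -1.40538500e-04]), 'tool_pos': array([ 0.23058294, -0.60709504,  0.20438183]), 'orientation': array([-9.41757379e-04,  9.83590856e-01,  1.80411032e-01, -8.55460645e-06]), 'force': array([ 0.06406615, -0.5018616 ,  0.09141779]), 'ft_torque': array([0.02601222, 0.03605951, 0.00350757]), 'gripper_width': 0.09383021711263627}
scene {'vertical_fov': 45.68928040443436, 'cx': 250.28447099890556, 'cy': 197.8737926591508, 'extrinsics': array([[-0.81759698, -0.42193618,  0.39179719,  0.09418265],
       [-0.57548723,  0.62091124, -0.53224401,  0.65563177],
       [-0.01869827, -0.66063538, -0.75047403,  0.9950063 ],
       [ 0.        ,  0.        ,  0.        ,  1.        ]])}
side {'vertical_fov': 42.51445040366737, 'cx': 250.3216084706635, 'cy': 198.02573459050723, 'extrinsics': array([[ 0.99781164, -0.03316985,  0.05719874,  0.46968042],
       [-0.06570186, -0.40018495,  0.91407619, -1.46388238],
       [-0.00742969, -0.91583392, -0.40148852,  0.70402056],
       [ 0.        ,  0.        ,  0.        ,  1.        ]])}
wrist {'vertical_fov': 61.18997330823943, 'cx': 259.06695505647576, 'cy': 194.42987100977533, 'extrinsics': array([[ 0.35524027, -0.90830388, -0.22088098,  0.29558988],
       [-0.93477323, -0.34564334, -0.08203468, -0.58440291],
       [-0.00183362,  0.23561565, -0.97184459,  0.3840621 ],
       [ 0.        ,  0.        ,  0.        ,  1.        ]])}
```

View pics/scene0.png

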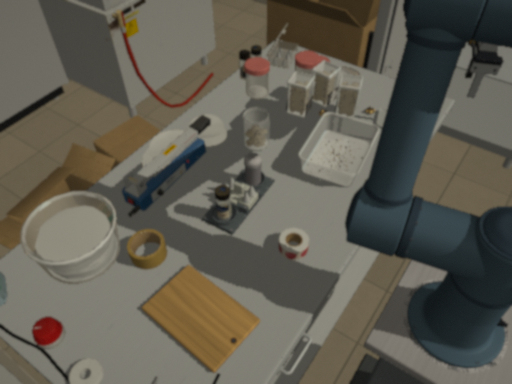

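View pics/side0.png

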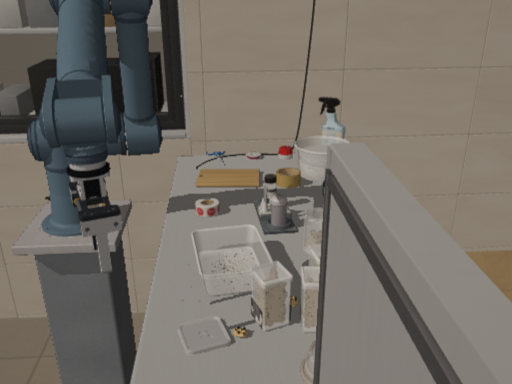

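View pics/wrist0.png

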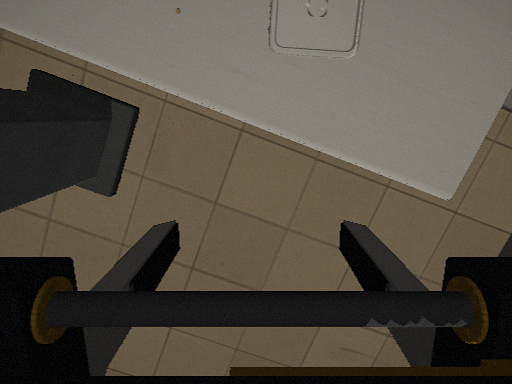

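```bash
cat > h.py <<'E'
import numpy as np, cv2
from scipy.spatial.transform import Rotation as R
from station import robot
def K(i): 
    f=192/np.tan(np.radians(i['vertical_fov'])/2); return f
def onplane(i,u,v,z):
    f=K(i);E=i['extrinsics'];d=E[:3,:3]@np.array([(u-i['cx'])/f,(v-i['cy'])/f,1]);o=E[:3,3]
    return o+d*(z-o[2])/d[2]
def proj(i,p):
    f=K(i);E=i['extrinsics'];q=E[:3,:3].T@(np.asarray(p,float)-E[:3,3]);return np.array([f*q[0]/q[2]+i['cx'],f*q[1]/q[2]+i['cy']])
def tri(obs):
    A=np.zeros((3,3));b=np.zeros(3)
    for i,(u,v) in obs:
        p=onplane(i,u,v,0);o=i['extrinsics'][:3,3];d=(p-o)/np.linalg.norm(p-o);M=np.eye(3)-np.outer(d,d);A+=M;b+=M@o
    return np.linalg.solve(A,b)
def crop(src,x0,y0,w,h,s,out):
    im=cv2.imread(src)[y0:y0+h,x0:x0+w]; cv2.imwrite(out,cv2.resize(im,None,fx=s,fy=s,interpolation=cv2.INTER_CUBIC))
E
python3 - <<'E'
from h import *
crop('pics/scene0.png',180,90,130,160,4,'pics/s0c.png')
crop('pics/side0.png',190,150,140,110,5,'pics/d0c.png')
i=robot.camera_info('scene')
for n,u,v,z in [('shaker',254,165,.1),('jar',222,190,.11),('b',190,267,.015),('b',258,321,.015),('b',210,367,.015),('b',141,308,.015),('lab',294,238,.036),('tape',147,241,.048),('open',256,118,.119),('t1',323,114,.07),('t2',380,126,.07),('t3',352,184,.07),('t4',300,153,.07)]: print(n,onplane(i,u,v,z).round(3))
E
```

```text
shaker [ 0.623 -0.085  0.1  ]
jar [0.634 0.047 0.11 ]
b [0.598 0.237 0.015]
b [0.373 0.261 0.015]
b [0.397 0.408 0.015]
b [0.62  0.391 0.015]
lab [0.421 0.025 0.036]
tape [0.723 0.254 0.048]
open [ 0.723 -0.239  0.119]
t1 [ 0.59  -0.425  0.07 ]
t2 [ 0.414 -0.471  0.07 ]
t3 [ 0.374 -0.2    0.07 ]
t4 [ 0.557 -0.227  0.07 ]
```

View pics/s0c.png

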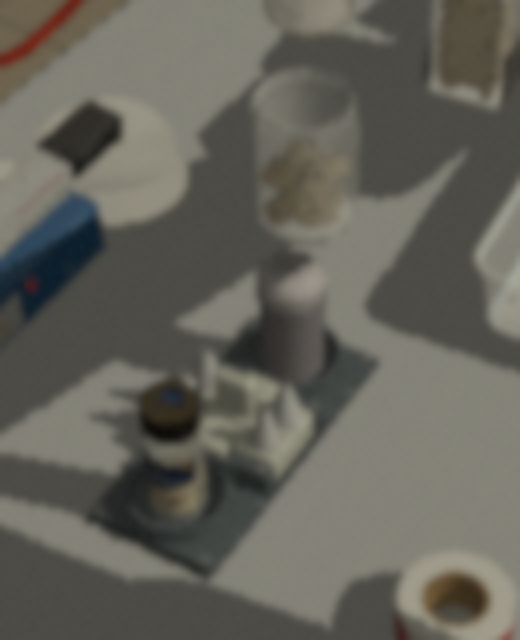

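View pics/d0c.png

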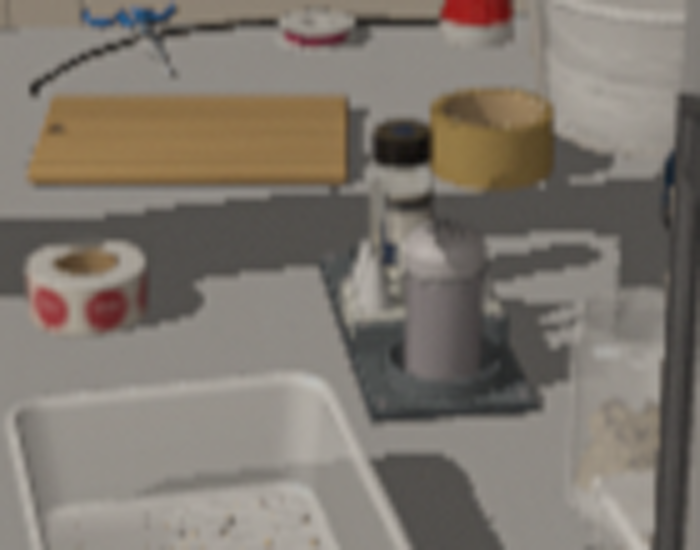

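```bash
cat >> h.py <<'E'
def plan(*wps):
    """wps: (x,y,z,az_deg or None) world; prints scaled shift/turn from current pose; tool points down, az=azimuth of tool x"""
    s=robot.sense();q=s['orientation'];T=R.from_quat([q[1],q[2],q[3],q[0]]);p=s['tool_pos']
    X=T.as_matrix()[:,0];az0=np.degrees(np.arctan2(X[1],X[0]));print('now',s['time'],p.round(4),'az',az0.round(2),'tilt z',T.as_matrix()[:,2].round(4),'w',round(s['gripper_width'],4),'F',s['force'].round(1),'q',s['qpos'].round(2))
    for w in wps:
        az=np.radians(az0 if w[3] is None else w[3])
        G=R.from_matrix(np.array([[np.cos(az),np.sin(az),0],[np.sin(az),-np.cos(az),0],[0,0,-1]]).T)
        rv=(T.inv()*G).as_rotvec()/(2*np.pi); sh=T.as_matrix().T@(np.array(w[:3])-p)/.25
        print(w,'->',sh.round(4).tolist(),rv.round(4).tolist())
E
python3 - <<'E'
from h import *
plan((.60,-.03,.31,90),(.4155,-.3185,.26,None))
E
```

```text
now 0.15 [ 0.2306 -0.6072  0.2046] az 20.79 tilt z [-3.0e-04  1.5e-03 -1.0e+00] w 0.0941 F [ 0.8 -0.3 -0. ] q [-1.38  0.25  1.56  0.    1.34 -0.17]
(0.6, -0.03, 0.31, 90) -> [2.2009, -1.6348, -0.4185] [-0.0002, -0.0002, -0.1923]
(0.4155, -0.3185, 0.26, None) -> [1.1014, -0.8176, -0.22] [-0.0002, -0.0, 0.0]
```

Call:
send_rows(deltas=[[[0.1,-0.07,-0.2],[0,0,0],-1],[[0.3,-0.2,-0.4],[0,0,-0.02],-1],[[0.5,-0.37,-0.42],[0,0,-0.045],-1],[[0.7,-0.52,-0.42],[0,0,-0.065],-1],[[0.9,-0.67,-0.42],[0,0,-0.09],-1],[[1,-0.74,-0.42],[0,0,-0.1],-1]])

```text
time: 0.9
tool_pos: [0.3996, -0.3434, 0.3099]
orientation: [-0.001, 0.879, 0.477, 0.0]
force: [1.0, 0.1, 0.8]
gripper_width: 0.0938
```

```bash
python3 - <<'E'
from h import *
plan((.60,-.03,.31,90))
E
```

```text
now 0.9 [ 0.3996 -0.3434  0.3099] az 56.99 tilt z [-0.      0.0015 -1.    ] w 0.0938 F [1.  0.1 0.8] q [-0.93 -0.12  1.75  0.    1.51 -0.35]
(0.6, -0.03, 0.31, 90) -> [1.4881, -0.0106, 0.0015] [-0.0001, -0.0002, -0.0917]
```

Call:
send_rows(deltas=[[[0.2,0,0],[0,0,-0.02],-1],[[0.4,0,0],[0,0,-0.04],-1],[[0.6,0,0],[0,0,-0.06],-1],[[0.8,0,0],[0,0,-0.08],-1],[[0.95,0,0],[0,0,-0.092],-1],[[1,0,0],[0,0,-0.092],-1]])

```text
time: 1.65
tool_pos: [0.5362, -0.1322, 0.3099]
orientation: [-0.001, 0.706, 0.708, 0.0]
force: [-0.5, -0.1, -0.2]
gripper_width: 0.094
```

```bash
python3 - <<'E'
from h import *
plan((.60,-.03,.31,90))
cv2.imwrite("pics/w1.png",cv2.resize(robot.snapshot("wrist")[:,:,::-1],None,fx=1.5,fy=1.5))
E
```

```text
now 1.65 [ 0.5362 -0.1322  0.3099] az 90.22 tilt z [-8.0e-04  1.6e-03 -1.0e+00] w 0.094 F [-0.5 -0.1 -0.2] q [-0.45 -0.05  1.69  0.    1.51 -0.45]
(0.6, -0.03, 0.31, 90) -> [0.408, 0.2567, -0.0001] [-0.0001, -0.0003, 0.0006]
```

View pics/w1.png

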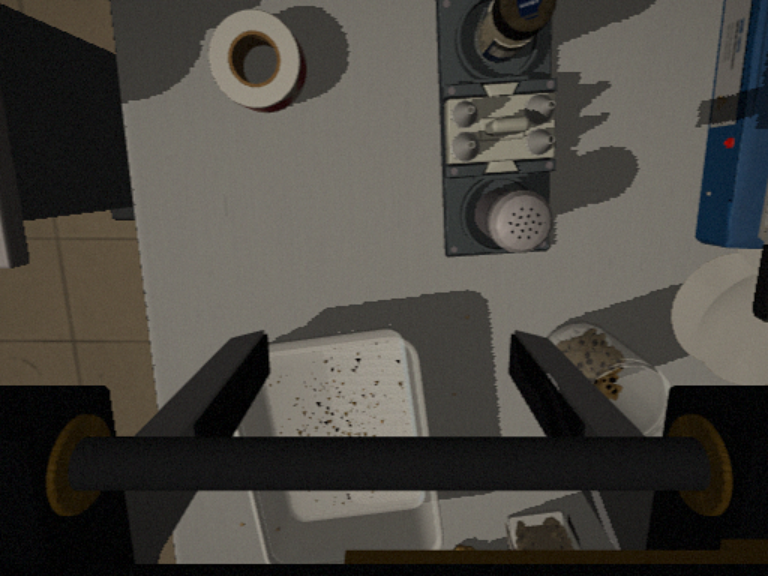

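Call:
send_rows(deltas=[[[0.15,0.1,0],[0,0,0],-1],[[0.3,0.2,0],[0,0,0],-1],[[0.4,0.25,0],[0,0,0],-1],[[0.4,0.25,0],[0,0,0],-1],[[0.4,0.25,0],[0,0,0],-1]])

```text
time: 2.33
tool_pos: [0.5981, -0.0333, 0.3099]
orientation: [-0.001, 0.707, 0.708, 0.0]
force: [1.0, 0.7, -0.9]
gripper_width: 0.094
```

```bash
python3 - <<'E'
from h import *
import pickle
plan((.60,-.03,.31,90))
i=robot.camera_info('wrist');im=robot.snapshot("wrist")[:,:,::-1]
pickle.dump(i,open('w2.pkl','wb'))
cv2.imwrite("pics/w2raw.png",im)
cv2.imwrite("pics/w2.png",cv2.resize(im,None,fx=1.5,fy=1.5))
crop('pics/w2raw.png',200,20,200,200,3,'pics/w2c.png')
E
```

```text
now 2.325 [ 0.5981 -0.0333  0.3099] az 90.08 tilt z [-9.0e-04  1.6e-03 -1.0e+00] w 0.094 F [ 1.   0.7 -0.9] q [-0.25  0.06  1.57  0.    1.51 -0.25]
(0.6, -0.03, 0.31, 90) -> [0.0132, 0.0075, -0.0003] [-0.0001, -0.0003, 0.0002]
```

View pics/w2.png

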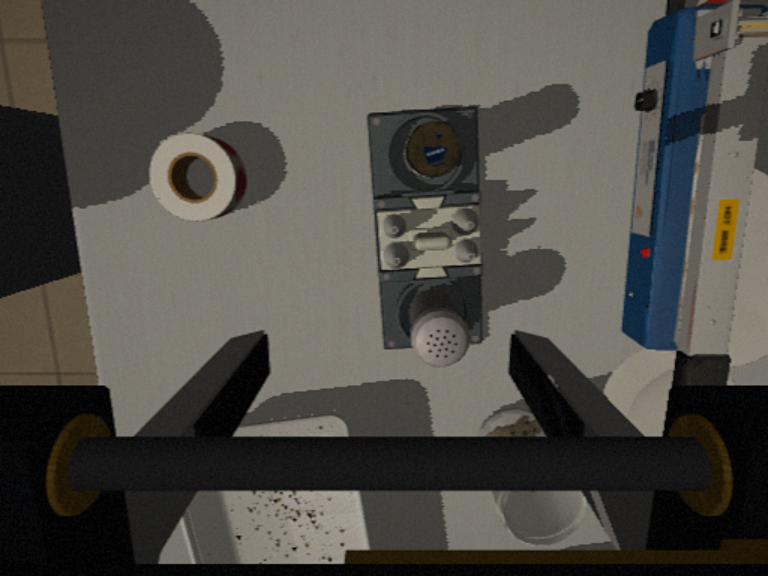

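View pics/w2c.png

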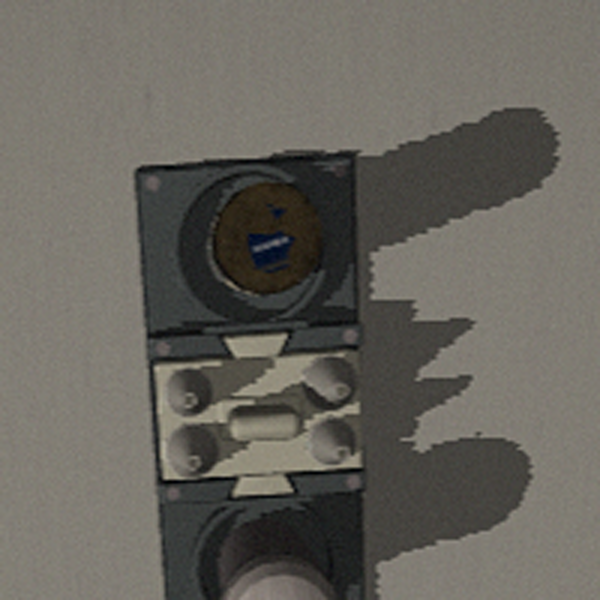

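```bash
cat > m1.py <<'E'
from h import *
import pickle
from scipy.optimize import least_squares
i=pickle.load(open('w2.pkl','rb'))
c=lambda x,y:(200+(x+.5)/3-.5,20+(y+.5)/3-.5); d=lambda x,y:((x+.5)/1.5-.5,(y+.5)/1.5-.5)
# image up = world +y ; left= -x?
obs=[((-52,118,6),c(137,168)),((52,118,6),c(357,153)),((-52,-118,6),d(383,348)),((52,-118,6),d(481,342)),
((-33,14,65),c(190,402)),((33,14,65),c(338,386)),((-33,-14,65),c(194,460)),((33,-14,65),c(336,441)),((0,0,69),c(265,421))]
def f(p):
    r=[]
    for P,uv in obs:
        P=np.array(P)/1000;cs,sn=np.cos(p[2]),np.sin(p[2])
        r+=list(proj(i,[p[0]+cs*P[0]-sn*P[1],p[1]+sn*P[0]+cs*P[1],P[2]])-uv)
    return r
o=least_squares(f,[.62,0,0],loss='soft_l1');p=o.x
print('caddy',p[:2].round(4),np.degrees(p[2]).round(2));print(np.round(f(p),1).reshape(-1,2).tolist())
cs,sn=np.cos(p[2]),np.sin(p[2])
for y in(.077,-.077): print('cup',(p[0]-sn*y).round(4),(p[1]+cs*y).round(4))
print('jar',onplane(i,*c(268,237),.115).round(4)); print('shaker',onplane(i,*d(440,337),.1).round(4))
E
python3 m1.py
```

```text
caddy [ 0.6376 -0.0237] 3.5
[[-1.0, -1.7], [-0.3, -1.4], [-0.4, 0.4], [0.3, 0.7], [-0.5, -2.0], [0.8, 0.3], [-0.6, -0.1], [1.9, 3.3], [0.5, 1.3]]
cup 0.6329 0.0532
cup 0.6423 -0.1005
jar [0.6324 0.0522 0.115 ]
shaker [ 0.6426 -0.0996  0.1   ]
```

```bash
python3 - <<'E'
from h import *
plan((.6325,.0525,.17,90),(.6325,.0525,.043,90))
E
```

```text
now 2.375 [ 0.5981 -0.0334  0.31  ] az 90.06 tilt z [-7.0e-04  1.7e-03 -1.0e+00] w 0.0941 F [-0.1 -0.2 -0.2] q [-0.25  0.06  1.57  0.    1.51 -0.25]
(0.6325, 0.0525, 0.17, 90) -> [0.3424, 0.1384, 0.5605] [-0.0001, -0.0003, 0.0002]
(0.6325, 0.0525, 0.043, 90) -> [0.3415, 0.1387, 1.0685] [-0.0001, -0.0003, 0.0002]
```

Call:
send_rows(deltas=[[[0.12,0.05,0.15],[0,0,0],-1],[[0.24,0.1,0.33],[0,0,0],-1],[[0.342,0.138,0.48],[0,0,0],-1],[[0.342,0.138,0.58],[0,0,0],-1],[[0.342,0.138,0.62],[0,0,0],-1],[[0.342,0.138,0.62],[0,0,0],-1]])

```text
time: 3.12
tool_pos: [0.6323, 0.0514, 0.1552]
orientation: [-0.001, 0.707, 0.707, 0.0]
force: [0.6, 1.0, 0.4]
gripper_width: 0.0938
```

```bash
python3 - <<'E'
from h import *
plan((.6325,.0525,.043,90))
i=robot.camera_info('wrist');im=robot.snapshot("wrist")[:,:,::-1]
print(proj(i,(.6325,.0525,.115)),proj(i,(.6325,.0525,.024)))
cv2.imwrite("pics/w3.png",cv2.resize(im,None,fx=1.5,fy=1.5))
E
```

```text
now 3.125 [0.6323 0.0514 0.1552] az 89.98 tilt z [-0.0011  0.0016 -1.    ] w 0.0938 F [0.6 1.  0.4] q [-0.1   0.26  1.64  0.    1.25 -0.1 ]
(0.6325, 0.0525, 0.043, 90) -> [0.0037, 0.0014, 0.4487] [-0.0002, -0.0003, -0.0001]
[257.77269539 211.88346593] [258.1017836  185.14281229]
```

View pics/w3.png

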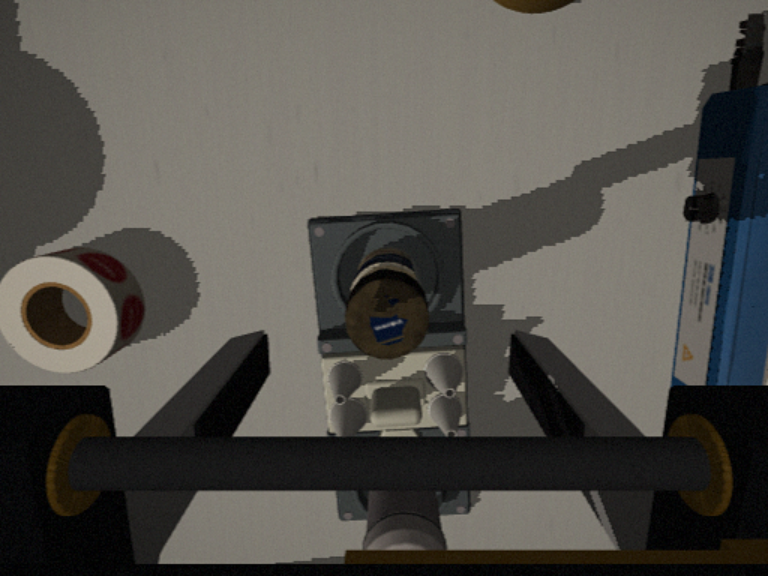

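Call:
send_rows(deltas=[[[0.004,0,0.12],[0,0,0],-1],[[0.004,0,0.26],[0,0,0],-1],[[0.004,0,0.38],[0,0,0],-1],[[0.004,0,0.448],[0,0,0],-1],[[0.004,0,0.448],[0,0,0],-1],[[0.004,0,0.448],[0,0,0],1],[[0.004,0,0.448],[0,0,0],1],[[0.004,0,0.448],[0,0,0],1],[[0.004,0,0.448],[0,0,0],1],[[0.004,0,0.448],[0,0,0],1],[[0.004,0,0.448],[0,0,0],1]], grip_force=20)

```text
time: 4.55
tool_pos: [0.6329, 0.0526, 0.0442]
orientation: [-0.0, 0.707, 0.707, 0.001]
force: [-0.6, 0.1, 0.1]
gripper_width: 0.04
```

```bash
python3 - <<'E'
from h import *
plan((.44,.335,.2,90),(.44,.335,.049,90))
E
```

```text
now 4.55 [0.6329 0.0526 0.0442] az 89.99 tilt z [ 4.0e-04  1.5e-03 -1.0e+00] w 0.04 F [-0.6  0.1  0.1] q [-0.1   0.4   1.69  0.    1.06 -0.1 ]
(0.44, 0.335, 0.2, 90) -> [1.1302, -0.7714, -0.6219] [0.0001, -0.0002, -0.0]
(0.44, 0.335, 0.049, 90) -> [1.1293, -0.7717, -0.0179] [0.0001, -0.0002, -0.0]
```

Call:
send_rows(deltas=[[[0,0,-0.08],[0,0,0],1],[[0,0,-0.2],[0,0,0],1],[[0,0,-0.35],[0,0,0],1],[[0.05,-0.03,-0.5],[0,0,0],1],[[0.15,-0.1,-0.58],[0,0,0],1],[[0.3,-0.2,-0.6],[0,0,0],1],[[0.45,-0.3,-0.6],[0,0,0],1],[[0.6,-0.4,-0.6],[0,0,0],1],[[0.75,-0.5,-0.6],[0,0,0],1],[[0.88,-0.6,-0.6],[0,0,0],1],[[0.98,-0.69,-0.6],[0,0,0],1],[[1,-0.75,-0.6],[0,0,0],1],[[1,-0.77,-0.6],[0,0,0],1]])

```text
time: 6.18
tool_pos: [0.44, 0.3023, 0.1951]
orientation: [-0.0, 0.707, 0.707, 0.001]
force: [-0.0, 0.6, -1.4]
gripper_width: 0.0405
```

```bash
python3 - <<'E'
from h import *
plan((.44,.335,.049,90))
i=robot.camera_info('wrist');im=robot.snapshot("wrist")[:,:,::-1]
print(proj(i,(.44,.335,.015)))
for u,v in [(0,0)]: pass
cv2.imwrite("pics/w4.png",cv2.resize(im,None,fx=1.5,fy=1.5))
import pickle;pickle.dump(i,open('w4.pkl','wb'))
E
```

```text
now 6.175 [0.44   0.3023 0.1951] az 90.02 tilt z [ 0.0013  0.0015 -1.    ] w 0.0405 F [-0.   0.6 -1.4] q [ 0.39 -0.02  1.87  0.    1.29  0.39]
(0.44, 0.335, 0.049, 90) -> [0.13, -0.0005, 0.5846] [0.0002, -0.0002, 0.0001]
[257.66470605 147.84276165]
```

View pics/w4.png

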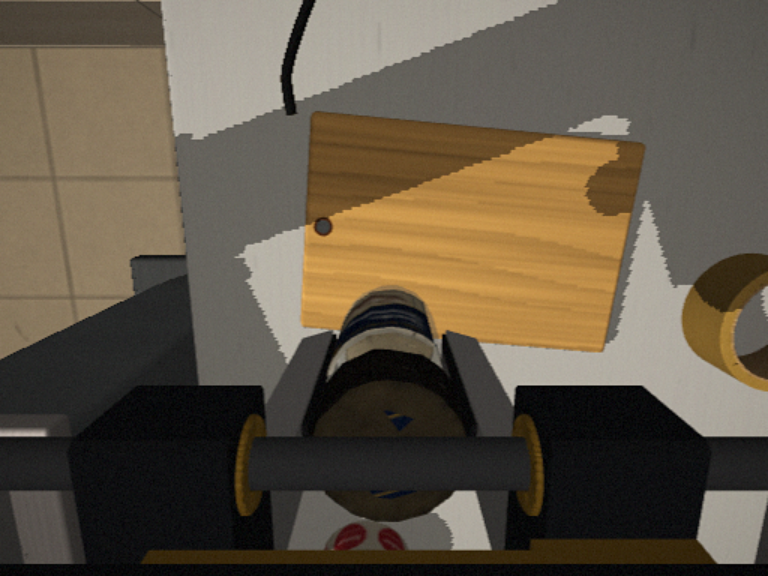

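Call:
send_rows(deltas=[[[0.08,0,0.1],[0,0,0],1],[[0.13,0,0.25],[0,0,0],1],[[0.13,0,0.4],[0,0,0],1],[[0.13,0,0.5],[0,0,0],1],[[0.13,0,0.55],[0,0,0],1],[[0.13,0,0.57],[0,0,0],1],[[0.13,0,0.582],[0,0,0],1],[[0.13,0,0.582],[0,0,0],1]])

```text
time: 7.22
tool_pos: [0.4406, 0.3349, 0.0502]
orientation: [0.0, 0.707, 0.707, 0.001]
force: [0.5, -0.1, -1.0]
gripper_width: 0.0402
```

```bash
python3 - <<'E'
from h import *
plan((.44,.335,.0495,90))
E
```

```text
now 7.225 [0.4406 0.3349 0.0502] az 89.98 tilt z [ 0.002   0.0019 -1.    ] w 0.0402 F [ 0.5 -0.1 -1. ] q [0.44 0.22 1.9  0.   1.02 0.44]
(0.44, 0.335, 0.0495, 90) -> [0.0005, -0.0025, 0.0029] [0.0003, -0.0003, -0.0001]
```

Call:
send_rows(deltas=[[[0,0,0.004],[0,0,0],1],[[0,0,0.006],[0,0,0],1],[[0,0,0.006],[0,0,0],1]])

```text
time: 7.6
tool_pos: [0.4409, 0.3351, 0.0492]
orientation: [0.0, 0.707, 0.707, 0.002]
force: [-0.2, -0.5, 1.1]
gripper_width: 0.0406
```

```bash
python3 - <<'E'
from h import *
plan((.44,.335,.0495,90))
E
```

```text
now 7.6 [0.4409 0.3351 0.0492] az 89.99 tilt z [ 0.0028  0.0023 -1.    ] w 0.0406 F [-0.2 -0.5  1.1] q [0.44 0.22 1.9  0.   1.02 0.44]
(0.44, 0.335, 0.0495, 90) -> [-0.0003, -0.0038, -0.0013] [0.0004, -0.0004, -0.0]
```

Call:
send_rows(deltas=[[[0,0,0],[0,0,0],-0.2],[[0,0,0],[0,0,0],-0.5],[[0,0,0],[0,0,0],-1],[[0,0,0],[0,0,0],-1],[[0,0,0],[0,0,0],-1],[[0,0,-0.1],[0,0,0],-1],[[0,0,-0.3],[0,0,0],-1],[[0,0,-0.52],[0,0,0],-1],[[0,0,-0.6],[0,0,0],-1]])

```text
time: 8.72
tool_pos: [0.4421, 0.3355, 0.2031]
orientation: [0.001, 0.707, 0.707, 0.005]
force: [0.6, -0.5, 0.2]
gripper_width: 0.0939
```

```bash
python3 - <<'E'
from h import *
plan((.6425,-.0995,.18,90))
i=robot.camera_info('wrist');im=robot.snapshot("wrist")[:,:,::-1]
cv2.imwrite("pics/w5.png",cv2.resize(im,None,fx=1.5,fy=1.5))
import pickle;pickle.dump(i,open('w5.pkl','wb'))
print(proj(i,(.441,.335,.12)))
E
```

```text
now 8.725 [0.4421 0.3355 0.2031] az 89.99 tilt z [ 0.0085  0.005  -1.    ] w 0.0939 F [ 0.6 -0.5  0.2] q [0.44 0.02 1.81 0.   1.3  0.44]
(0.6425, -0.0995, 0.18, 90) -> [-1.7404, 0.801, 0.0904] [0.0013, -0.0008, -0.0]
[255.34736039 199.37708217]
```

View pics/w5.png

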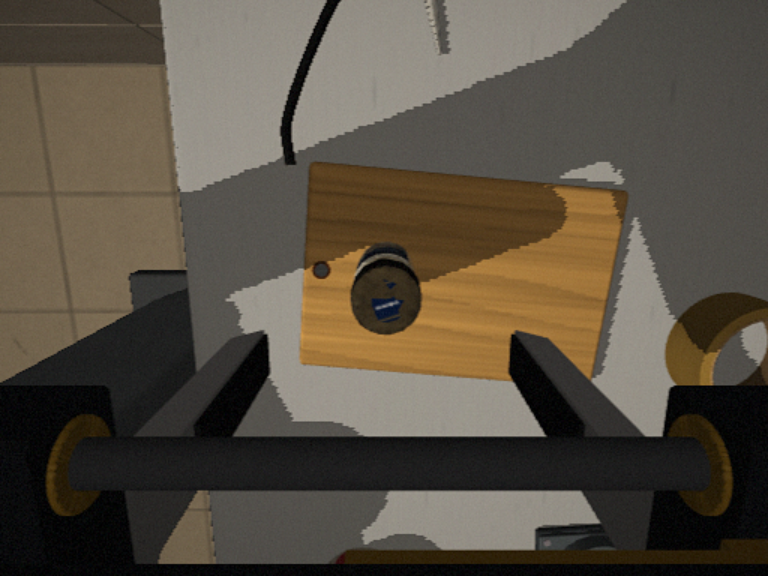

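Call:
send_rows(deltas=[[[-0.12,0.06,0],[0.0005,-0.0004,0],-1],[[-0.32,0.15,0],[0.0013,-0.0008,0],-1],[[-0.55,0.25,0],[0.0013,-0.0008,0],-1],[[-0.77,0.36,0],[0.0013,-0.0008,0],-1],[[-0.95,0.45,0],[0.0013,-0.0008,0],-1],[[-1,0.48,0],[0.0013,-0.0008,0],-1],[[-1,0.48,0],[0.0013,-0.0008,0],-1]])

```text
time: 9.65
tool_pos: [0.5619, 0.0857, 0.2021]
orientation: [-0.001, 0.708, 0.707, -0.0]
force: [-0.2, 0.3, 0.8]
gripper_width: 0.0937
```

```bash
python3 - <<'E'
from h import *
plan((.6425,-.0995,.165,90))
E
```

```text
now 9.65 [0.5619 0.0857 0.2021] az 89.93 tilt z [-0.0015  0.0011 -1.    ] w 0.0937 F [-0.2  0.3  0.8] q [-0.05  0.06  1.77  0.    1.31 -0.05]
(0.6425, -0.0995, 0.165, 90) -> [-0.7406, 0.3237, 0.1472] [-0.0002, -0.0002, -0.0002]
```

Call:
send_rows(deltas=[[[-0.1,0.04,0],[0,0,0],-1],[[-0.28,0.13,0],[0,0,0],-1],[[-0.48,0.22,0],[0,0,0],-1],[[-0.65,0.3,0.06],[0,0,0],-1],[[-0.74,0.324,0.12],[0,0,0],-1],[[-0.74,0.324,0.15],[0,0,0],-1],[[-0.74,0.324,0.15],[0,0,0],-1],[[-0.74,0.324,0.15],[0,0,0],-1]])

```text
time: 10.65
tool_pos: [0.6426, -0.0977, 0.165]
orientation: [-0.001, 0.707, 0.707, 0.0]
force: [-1.0, -0.1, -0.1]
gripper_width: 0.0942
```

```bash
python3 - <<'E'
from h import *
plan((.6425,-.0995,.041,90))
i=robot.camera_info('wrist');im=robot.snapshot("wrist")[:,:,::-1]
cv2.imwrite("pics/w6.png",cv2.resize(im,None,fx=1.5,fy=1.5))
for z in (.09,.1,.11): print(proj(i,(.6425,-.0995,z))*1.5)
print(onplane(i,259,210,.09))
E
```

```text
now 10.65 [ 0.6426 -0.0977  0.165 ] az 90.04 tilt z [-8.0e-04  1.1e-03 -1.0e+00] w 0.0942 F [-1.  -0.1 -0.1] q [-0.33  0.28  1.59  0.    1.27 -0.33]
(0.6425, -0.0995, 0.041, 90) -> [-0.0075, 0.0001, 0.4958] [-0.0001, -0.0002, 0.0001]
[386.30877879 304.37317477]
[386.23234156 309.3817889 ]
[386.14982011 314.78907682]
[ 0.64369183 -0.1054869   0.09      ]
```

View pics/w6.png

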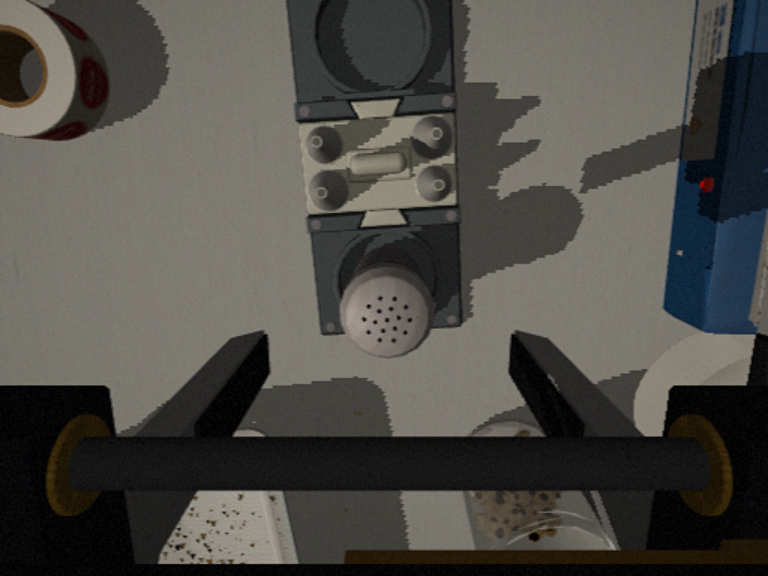

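Call:
send_rows(deltas=[[[-0.008,0,0.12],[0,0,0],-1],[[-0.008,0,0.28],[0,0,0],-1],[[-0.008,0,0.42],[0,0,0],-1],[[-0.008,0,0.495],[0,0,0],-1],[[-0.008,0,0.495],[0,0,0],-1],[[-0.008,0,0.495],[0,0,0],1],[[-0.008,0,0.495],[0,0,0],1],[[-0.008,0,0.495],[0,0,0],1],[[-0.008,0,0.495],[0,0,0],1],[[-0.008,0,0.495],[0,0,0],1],[[-0.008,0,0.495],[0,0,0],1]], grip_force=25)

```text
time: 12.08
tool_pos: [0.6427, -0.1, 0.0416]
orientation: [-0.0, 0.707, 0.707, 0.0]
force: [-0.7, -0.3, 1.0]
gripper_width: 0.05
```

```bash
python3 - <<'E'
from h import *
plan((.56,.322,.2,90),(.56,.322,.047,90))
E
```

```text
now 12.075 [ 0.6427 -0.1     0.0416] az 90.02 tilt z [-4.e-04  8.e-04 -1.e+00] w 0.05 F [-0.7 -0.3  1. ] q [-0.33  0.43  1.65  0.    1.07 -0.33]
(0.56, 0.322, 0.2, 90) -> [1.6886, -0.3304, -0.6321] [-0.0001, -0.0001, 0.0001]
(0.56, 0.322, 0.047, 90) -> [1.6881, -0.3301, -0.0201] [-0.0001, -0.0001, 0.0001]
```

Call:
send_rows(deltas=[[[0,0,0],[0,0,0],0],[[0,0,0],[0,0,0],-0.3],[[0,0,0.02],[0,0,0],-0.5],[[0,0,0.032],[0,0,0],-0.5],[[0,0,0.034],[0,0,0],-0.5],[[0,0,0.034],[0,0,0],1],[[0,0,0.034],[0,0,0],1],[[0,0,0.034],[0,0,0],1],[[0,0,0.034],[0,0,0],1],[[0,0,0.034],[0,0,0],1]])

```text
time: 13.32
tool_pos: [0.6427, -0.1, 0.0332]
orientation: [-0.0, 0.707, 0.707, 0.0]
force: [0.2, 0.2, 0.9]
gripper_width: 0.0496
```

```bash
python3 - <<'E'
from h import *
plan((.56,.322,.2,90),(.56,.322,.038,90))
E
```

```text
now 13.325 [ 0.6427 -0.1     0.0332] az 90.03 tilt z [-3.e-04  7.e-04 -1.e+00] w 0.0496 F [0.2 0.2 0.9] q [-0.33  0.44  1.65  0.    1.05 -0.33]
(0.56, 0.322, 0.2, 90) -> [1.6886, -0.3304, -0.6659] [-0.0, -0.0001, 0.0001]
(0.56, 0.322, 0.038, 90) -> [1.6882, -0.3302, -0.0179] [-0.0, -0.0001, 0.0001]
```

Call:
send_rows(deltas=[[[0,0,-0.06],[0,0,0],1],[[0,0,-0.18],[0,0,0],1],[[0,0,-0.33],[0,0,0],1],[[0.05,-0.01,-0.48],[0,0,0],1],[[0.15,-0.03,-0.6],[0,0,0],1],[[0.3,-0.06,-0.66],[0,0,0],1],[[0.48,-0.1,-0.66],[0,0,0],1],[[0.66,-0.13,-0.66],[0,0,0],1],[[0.83,-0.17,-0.66],[0,0,0],1],[[0.95,-0.19,-0.66],[0,0,0],1],[[1,-0.2,-0.66],[0,0,0],1]])

```text
time: 14.7
tool_pos: [0.5922, 0.1513, 0.199]
orientation: [-0.0, 0.706, 0.708, 0.0]
force: [0.4, -1.0, -1.8]
gripper_width: 0.0498
```

```bash
python3 - <<'E'
from h import *
plan((.56,.322,.2,90),(.56,.322,.038,90))
E
```

```text
now 14.7 [0.5922 0.1513 0.199 ] az 90.13 tilt z [ 2.e-04  7.e-04 -1.e+00] w 0.0498 F [ 0.4 -1.  -1.8] q [0.06 0.16 1.67 0.   1.31 0.06]
(0.56, 0.322, 0.2, 90) -> [0.6833, -0.1273, -0.0034] [0.0, -0.0001, 0.0004]
(0.56, 0.322, 0.038, 90) -> [0.6828, -0.1275, 0.6446] [0.0, -0.0001, 0.0004]
```

Call:
send_rows(deltas=[[[0.12,-0.02,0],[0,0,0],1],[[0.3,-0.055,0],[0,0,0],1],[[0.48,-0.09,0],[0,0,0],1],[[0.62,-0.115,0.04],[0,0,0],1],[[0.683,-0.127,0.15],[0,0,0],1],[[0.683,-0.127,0.3],[0,0,0],1],[[0.683,-0.127,0.44],[0,0,0],1],[[0.683,-0.127,0.54],[0,0,0],1],[[0.683,-0.127,0.6],[0,0,0],1],[[0.683,-0.127,0.63],[0,0,0],1],[[0.683,-0.127,0.64],[0,0,0],1],[[0.683,-0.127,0.64],[0,0,0],1]])

```text
time: 16.2
tool_pos: [0.5608, 0.3222, 0.0401]
orientation: [0.0, 0.706, 0.708, 0.001]
force: [0.4, -0.1, -2.2]
gripper_width: 0.0499
```

```bash
python3 - <<'E'
from h import *
plan((.56,.322,.038,90))
E
```

```text
now 16.2 [0.5608 0.3222 0.0401] az 90.13 tilt z [ 0.0017  0.0012 -1.    ] w 0.0499 F [ 0.4 -0.1 -2.2] q [0.35 0.42 1.66 0.   1.06 0.34]
(0.56, 0.322, 0.038, 90) -> [-0.0008, -0.0032, 0.0082] [0.0003, -0.0002, 0.0004]
```

Call:
send_rows(deltas=[[[0,0,0.004],[0.0003,-0.0002,0],1],[[0,0,0.008],[0.0003,-0.0002,0],1],[[0,0,0.01],[0.0003,-0.0002,0],1],[[0,0,0.01],[0.0003,-0.0002,0],1]])

```text
time: 16.7
tool_pos: [0.5611, 0.3224, 0.0382]
orientation: [0.0, 0.706, 0.708, 0.0]
force: [-2.0, -0.2, 2.4]
gripper_width: 0.0501
```

```bash
python3 - <<'E'
from h import *
plan((.56,.322,.038,90))
E
```

```text
now 16.7 [0.5611 0.3224 0.0382] az 90.13 tilt z [ 4.e-04  2.e-04 -1.e+00] w 0.0501 F [-2.  -0.2  2.4] q [0.35 0.43 1.66 0.   1.06 0.34]
(0.56, 0.322, 0.038, 90) -> [-0.0017, -0.0044, 0.0008] [0.0001, -0.0, 0.0004]
```

Call:
send_rows(deltas=[[[0,0,0],[0,0,0],0],[[0,0,0],[0,0,0],-0.4],[[0,0,0],[0,0,0],-0.8],[[0,0,0],[0,0,0],-0.8],[[0,0,0],[0,0,0],-0.8],[[0,0,-0.1],[0,0,0],-0.8],[[0,0,-0.3],[0,0,0],-0.8],[[0,0,-0.52],[0,0,0],-0.8],[[0,0,-0.68],[0,0,0],-0.8],[[0,0,-0.72],[0,0,0],-0.8]])

```text
time: 17.95
tool_pos: [0.5625, 0.323, 0.2218]
orientation: [0.001, 0.706, 0.708, 0.003]
force: [0.0, -0.3, -0.1]
gripper_width: 0.0846
```

```bash
python3 - <<'E'
from h import *
plan((.6376,-.0237,.2,3.5))
i=robot.camera_info('wrist');im=robot.snapshot("wrist")[:,:,::-1]
cv2.imwrite("pics/w7.png",cv2.resize(im,None,fx=1.5,fy=1.5))
E
```

```text
now 17.95 [0.5625 0.323  0.2218] az 90.14 tilt z [ 0.0062  0.0023 -1.    ] w 0.0846 F [ 0.  -0.3 -0.1] q [0.35 0.22 1.55 0.   1.36 0.34]
(0.6376, -0.0237, 0.2, 3.5) -> [-1.3875, 0.2964, 0.0859] [0.0005, -0.001, 0.2407]
```

View pics/w7.png

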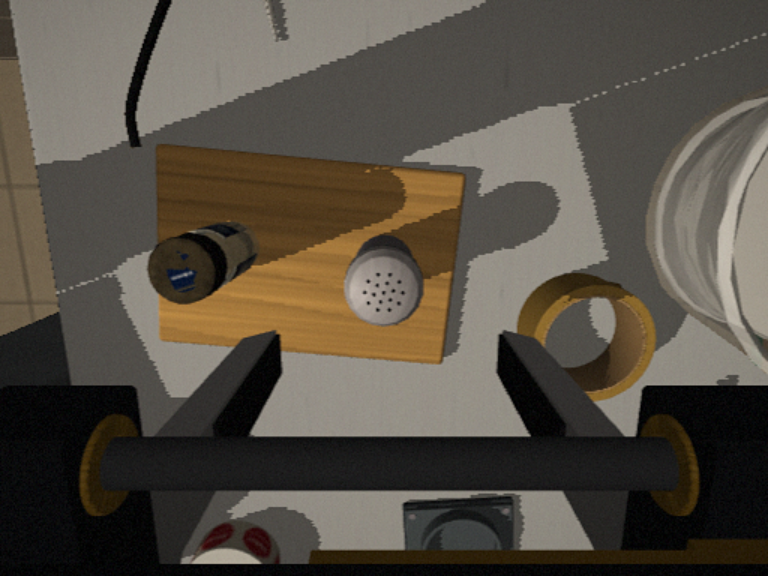

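Call:
send_rows(deltas=[[[-0.12,0.02,0],[0,0,0.01],-1],[[-0.3,0.06,0],[0,0,0.035],-1],[[-0.48,0.1,0],[0,-0.0003,0.06],-1],[[-0.66,0.14,0],[0,-0.0004,0.085],-1],[[-0.84,0.18,0],[0,-0.0005,0.11],-1],[[-0.95,0.21,0],[0.0003,-0.0008,0.135],-1],[[-1,0.24,0],[0.0005,-0.001,0.16],-1],[[-1,0.28,0],[0.0005,-0.001,0.185],-1],[[-1,0.296,0],[0.0005,-0.001,0.21],-1],[[-1,0.296,0],[0.0005,-0.001,0.23],-1],[[-1,0.296,0],[0.0005,-0.001,0.2407],-1]])

```text
time: 19.38
tool_pos: [0.6354, 0.073, 0.2173]
orientation: [0.0, 1.0, 0.029, -0.003]
force: [0.0, -0.0, 0.5]
gripper_width: 0.094
```

```bash
python3 - <<'E'
from h import *
plan((.6376,-.0237,.22,3.5))
E
```

```text
now 19.375 [0.6354 0.073  0.2173] az 3.33 tilt z [-6.5e-03 -3.0e-04 -1.0e+00] w 0.094 F [ 0.  -0.   0.5] q [-0.06  0.22  1.57 -0.    1.36  1.45]
(0.6376, -0.0237, 0.22, 3.5) -> [-0.0137, 0.3865, -0.0107] [-0.0, 0.001, -0.0005]
```

Call:
send_rows(deltas=[[[-0.005,0.12,0],[0,0.0005,-0.0005],-1],[[-0.01,0.28,0.02],[0,0.001,-0.0005],-1],[[-0.014,0.38,0.06],[0,0.001,-0.0005],-1],[[-0.014,0.387,0.07],[0,0.001,-0.0005],-1],[[-0.014,0.387,0.07],[0,0.001,-0.0005],-1],[[-0.014,0.387,0.07],[0,0.001,-0.0005],-1]])

```text
time: 20.12
tool_pos: [0.6374, -0.0227, 0.1997]
orientation: [-0.0, 1.0, 0.031, -0.0]
force: [1.1, 0.4, 0.4]
gripper_width: 0.0938
```

```bash
python3 - <<'E'
from h import *
plan((.6376,-.0237,.035,3.5))
i=robot.camera_info('wrist');im=robot.snapshot("wrist")[:,:,::-1]
cv2.imwrite("pics/w8raw.png",im)
import pickle;pickle.dump(i,open('w8.pkl','wb'))
crop('pics/w8raw.png',130,100,250,180,3,'pics/w8c.png')
for p in [(.6376,-.0237,.069)]: print((proj(i,p)-[130,100])*3)
E
```

```text
now 20.125 [ 0.6374 -0.0227  0.1997] az 3.58 tilt z [-5.e-04  4.e-04 -1.e+00] w 0.0938 F [1.1 0.4 0.4] q [-0.21  0.22  1.6   0.    1.32  1.29]
(0.6376, -0.0237, 0.035, 3.5) -> [0.001, 0.0041, 0.6587] [-0.0001, 0.0001, 0.0002]
[386.8088837  264.71864968]
```

View pics/w8c.png

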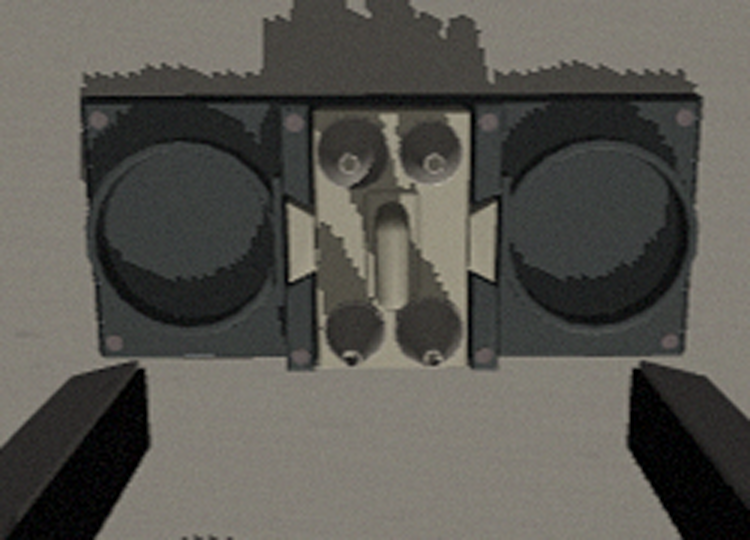

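```bash
cat > m2.py <<'E'
from h import *
import pickle
from scipy.optimize import least_squares
def mk(pk,obs):
    i=pickle.load(open(pk,'rb'))
    def f(p):
        r=[]
        for P,uv in obs:
            P=np.array(P)/1000;cs,sn=np.cos(p[2]),np.sin(p[2])
            r+=list(proj(i,[p[0]+cs*P[0]-sn*P[1],p[1]+sn*P[0]+cs*P[1],P[2]])-uv)
        return np.array(r)
    return f
c=lambda x,y:(130+(x+.5)/3-.5,100+(y+.5)/3-.5)
plate=[((52,118,6),c(82,97)),((52,-118,6),c(699,97)),((-52,118,6),c(102,356)),((-52,-118,6),c(684,355))]
st=[((33,14,65),c(348,163)),((33,-14,65),c(434,163)),((-33,14,65),c(351,358)),((-33,-14,65),c(433,357)),((0,0,69),c(392,255))]
for n,ob in (('plate',plate),('stand',st),('all',plate+st)):
    f=mk('w8.pkl',ob);o=least_squares(f,[.637,-.024,0.06],loss='soft_l1');p=o.x
    print(n,p[:2].round(4),np.degrees(p[2]).round(2),np.round(f(p),1).tolist())
E
python3 m2.py
```

```text
plate [ 0.6374 -0.0253] 3.69 [-1.1, -0.5, 2.2, -0.8, -1.1, 1.0, 0.7, 1.1]
stand [ 0.6381 -0.0249] 3.95 [-0.1, -0.3, 0.2, -0.5, -0.1, -0.2, 0.2, 0.0, -0.1, 3.2]
all [ 0.6379 -0.025 ] 3.78 [-1.4, -0.7, 1.9, -1.4, -1.3, 0.7, 0.5, 0.5, 0.0, -0.2, 0.3, -0.3, -0.1, -0.1, 0.1, 0.2, -0.1, 3.3]
```

```bash
python3 - <<'E'
from h import *
plan((.638,-.0249,.036,3.8))
E
```

```text
now 20.175 [ 0.6375 -0.0228  0.1999] az 3.59 tilt z [-1.e-04  2.e-04 -1.e+00] w 0.0942 F [-0.4  0.2  0.3] q [-0.21  0.22  1.6   0.    1.32  1.29]
(0.638, -0.0249, 0.036, 3.8) -> [0.0015, 0.0087, 0.6557] [-0.0, 0.0, -0.0006]
```

Call:
send_rows(deltas=[[[0.0015,0.009,0.12],[0,0,-0.0006],-1],[[0.0015,0.009,0.3],[0,0,-0.0006],-1],[[0.0015,0.009,0.48],[0,0,-0.0006],-1],[[0.0015,0.009,0.6],[0,0,-0.0006],-1],[[0.0015,0.009,0.65],[0,0,-0.0006],-1],[[0.0015,0.009,0.656],[0,0,-0.0006],-1],[[0.0015,0.009,0.656],[0,0,-0.0006],0],[[0.0015,0.009,0.656],[0,0,-0.0006],0.3],[[0.0015,0.009,0.656],[0,0,-0.0006],0.4],[[0.0015,0.009,0.656],[0,0,-0.0006],0.4]])

```text
time: 21.42
tool_pos: [0.6382, -0.0251, 0.0364]
orientation: [-0.0, 0.999, 0.033, 0.0]
force: [-0.3, 0.1, 0.1]
gripper_width: 0.0576
```

```bash
python3 - <<'E'
from h import *
plan((.638,-.0249,.036,3.8))
i=robot.camera_info('wrist');im=robot.snapshot("wrist")[:,:,::-1]
cv2.imwrite("pics/w9.png",cv2.resize(im,None,fx=1.5,fy=1.5))
E
```

```text
now 21.425 [ 0.6382 -0.0251  0.0364] az 3.8 tilt z [ 6.e-04  1.e-04 -1.e+00] w 0.0576 F [-0.3  0.1  0.1] q [-0.22  0.41  1.68  0.    1.05  1.29]
(0.638, -0.0249, 0.036, 3.8) -> [-0.0009, -0.0007, 0.0016] [-0.0, -0.0001, 0.0]
```

View pics/w9.png

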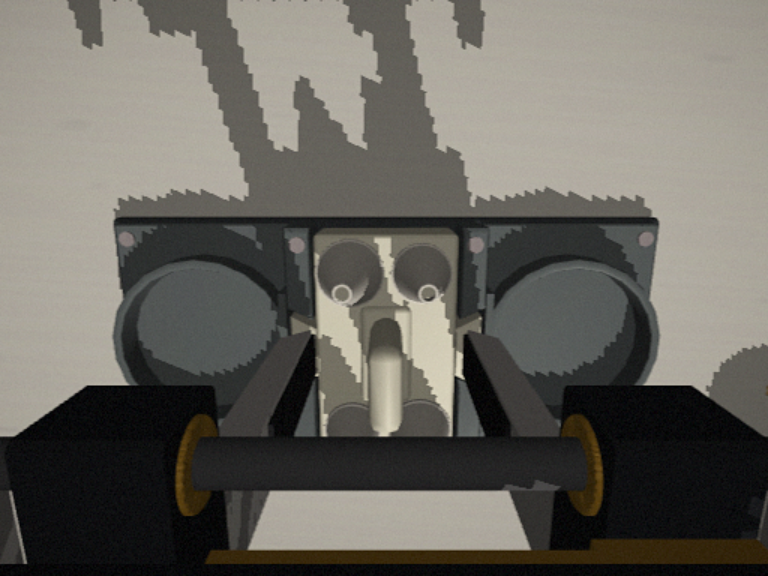

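Call:
send_rows(deltas=[[[0,0,0],[0,0,0],0.7],[[0,0,0],[0,0,0],0.9],[[0,0,0],[0,0,0],1],[[0,0,0],[0,0,0],1],[[0,0,0],[0,0,0],1],[[0,0,0],[0,0,0],1],[[0,0,0],[0,0,0],1]], grip_force=40)

```text
time: 22.35
tool_pos: [0.6381, -0.0249, 0.0362]
orientation: [-0.0, 0.999, 0.033, 0.0]
force: [0.2, 1.0, 0.4]
gripper_width: 0.0116
```

```bash
python3 - <<'E'
from h import *
plan((.638,-.0249,.036,3.8))
E
```

```text
now 22.35 [ 0.6381 -0.0249  0.0362] az 3.8 tilt z [ 3.e-04  2.e-04 -1.e+00] w 0.0116 F [0.2 1.  0.4] q [-0.22  0.41  1.68  0.    1.05  1.29]
(0.638, -0.0249, 0.036, 3.8) -> [-0.0004, -0.0002, 0.0008] [-0.0, -0.0, 0.0]
```

Gripped at 11.6 mm. Lift slowly, straight up.

Call:
send_rows(deltas=[[[0,0,-0.015],[0,0,0],1],[[0,0,-0.035],[0,0,0],1],[[0,0,-0.055],[0,0,0],1],[[0,0,-0.075],[0,0,0],1],[[0,0,-0.1],[0,0,0],1],[[0,0,-0.13],[0,0,0],1],[[0,0,-0.16],[0,0,0],1]])

```text
time: 23.22
tool_pos: [0.6381, -0.0249, 0.0768]
orientation: [-0.0, 0.999, 0.033, 0.0]
force: [0.0, 0.2, -1.6]
gripper_width: 0.0118
```

```bash
python3 - <<'E'
from h import *
plan((.638,-.0249,.22,3.8))
E
```

```text
now 23.225 [ 0.6381 -0.0249  0.0768] az 3.8 tilt z [ 5.e-04  2.e-04 -1.e+00] w 0.0118 F [ 0.   0.2 -1.6] q [-0.22  0.36  1.67  0.    1.11  1.29]
(0.638, -0.0249, 0.22, 3.8) -> [-0.0002, -0.0003, -0.5728] [-0.0, -0.0001, 0.0]
```

Call:
send_rows(deltas=[[[0,0,-0.1],[0,0,0],1],[[0,0,-0.26],[0,0,0],1],[[0,0,-0.44],[0,0,0],1],[[0,0,-0.58],[0,0,0],1],[[-0.05,0.08,-0.64],[0,0,0],1],[[-0.15,0.22,-0.65],[0,0,0],1],[[-0.28,0.4,-0.65],[0,0,0],1],[[-0.4,0.58,-0.65],[0,0,0],1],[[-0.5,0.74,-0.65],[0,0,0],1],[[-0.57,0.86,-0.65],[0,0,0],1],[[-0.6,0.92,-0.65],[0,0,0],1],[[-0.6,0.94,-0.65],[0,0,0],1]])

```text
time: 24.72
tool_pos: [0.5033, -0.27, 0.2387]
orientation: [-0.001, 0.999, 0.032, -0.0]
force: [0.3, -0.7, -2.0]
gripper_width: 0.0116
```

```bash
python3 - <<'E'
from h import *
plan((.48,-.33,.22,3.8))
i=robot.camera_info('wrist');im=robot.snapshot("wrist")[:,:,::-1]
cv2.imwrite("pics/w10.png",cv2.resize(im,None,fx=1.5,fy=1.5))
import pickle;pickle.dump(i,open('w10.pkl','wb'))
im=robot.snapshot("side")[:,:,::-1]
cv2.imwrite("pics/d10raw.png",im)
crop('pics/d10raw.png',130,150,200,150,4,'pics/d10.png')
im=robot.snapshot("scene")[:,:,::-1]
cv2.imwrite("pics/s10raw.png",im)
crop('pics/s10raw.png',240,80,180,140,4,'pics/s10.png')
E
```

```text
now 24.725 [ 0.5033 -0.27    0.2387] az 3.72 tilt z [-1.e-04  1.e-03 -1.e+00] w 0.0116 F [ 0.3 -0.7 -2. ] q [-0.69  0.03  1.73  0.    1.38  0.81]
(0.48, -0.33, 0.22, 3.8) -> [-0.1087, 0.2337, 0.0744] [-0.0002, 0.0, -0.0002]
```

View pics/w10.png

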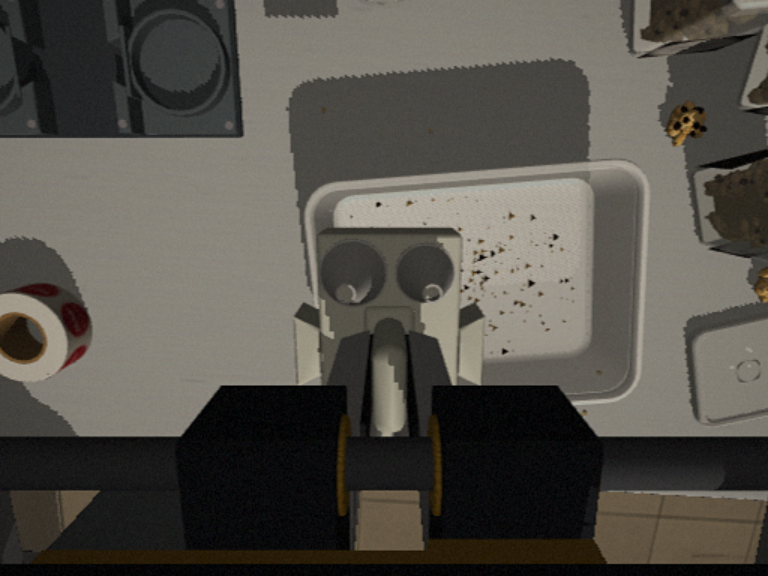

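View pics/d10.png

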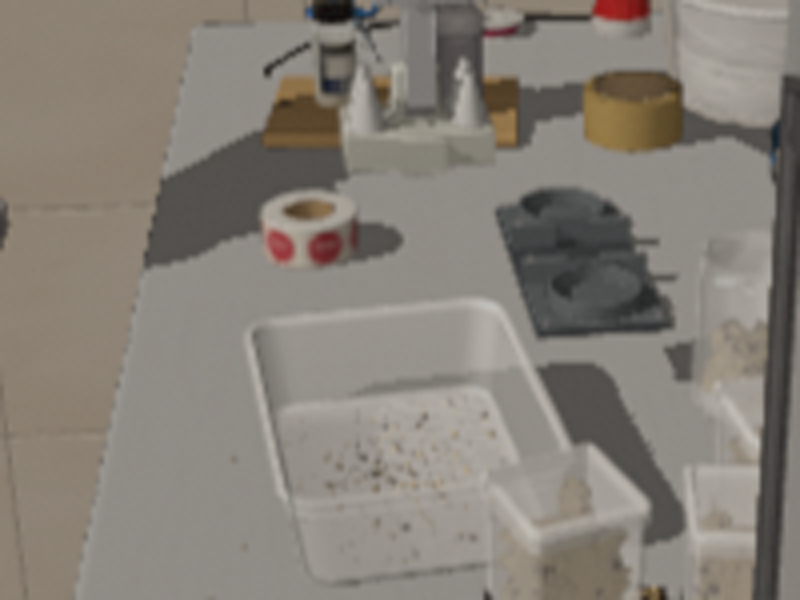

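View pics/s10.png

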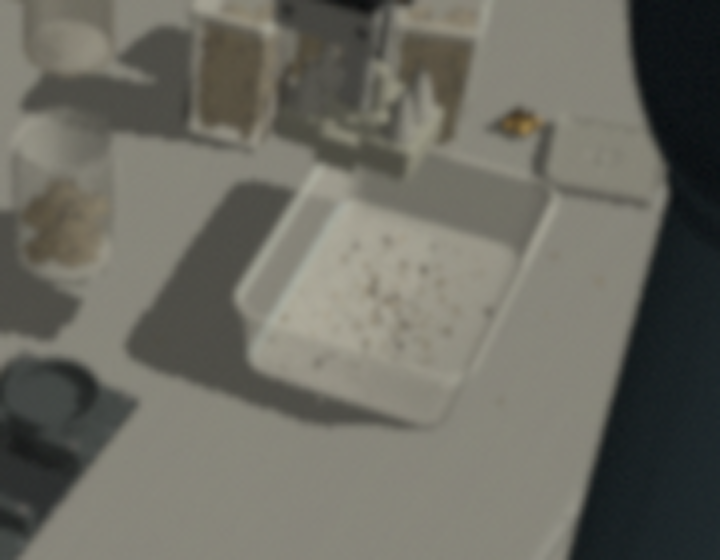

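```bash
python3 - <<'E'
from h import *
import pickle
i=pickle.load(open('w10.pkl','rb'))
for n,u,v,z in [('top',350,182,.07),('top',620,161,.07),('R',649,190,.07),('R',638,380,.07),('L',305,215,.07),('L',318,300,.07),('bot',600,403,.07),
 ('fl tl',336,198,.007),('fl tr',592,178,.007),('fl br',590,352,.007)]:
    print(n,onplane(i,u/1.5,v/1.5,z).round(4))
a=robot.camera_info('side')
for n,u,v,z in [('c',252,330,.07),('c',498,302,.07),('e',570,445,.07),('e',285,495,.07)]: print('side',n,onplane(a,130+u/4,150+v/4,z).round(4))
E
```

```text
top [ 0.5649 -0.2399  0.07  ]
top [ 0.5912 -0.4252  0.07  ]
R [ 0.5731 -0.4489  0.07  ]
R [ 0.431  -0.4678  0.07  ]
L [ 0.5401 -0.2091  0.07  ]
L [ 0.4784 -0.2203  0.07  ]
bot [ 0.41   -0.4419  0.07  ]
fl tl [ 0.5498 -0.224   0.007 ]
fl tr [ 0.5797 -0.4333  0.007 ]
fl br [ 0.4292 -0.4563  0.007 ]
side c [ 0.3864 -0.2442  0.07  ]
side c [ 0.5591 -0.2152  0.07  ]
side e [ 0.5891 -0.4138  0.07  ]
side e [ 0.4145 -0.4574  0.07  ]
```

```bash
python3 - <<'E'
from h import *
plan((.487,-.339,.239,8),(.487,-.339,.044,8))
E
```

```text
now 24.875 [ 0.5043 -0.2688  0.239 ] az 3.85 tilt z [ 3.e-04  8.e-04 -1.e+00] w 0.0118 F [-0.2  0.5 -1.6] q [-0.69  0.04  1.73  0.    1.38  0.82]
(0.487, -0.339, 0.239, 8) -> [-0.088, 0.2756, -0.0004] [-0.0001, -0.0001, -0.0115]
(0.487, -0.339, 0.044, 8) -> [-0.0883, 0.2762, 0.7796] [-0.0001, -0.0001, -0.0115]
```

Call:
send_rows(deltas=[[[-0.03,0.08,0],[0,0,-0.004],1],[[-0.07,0.2,0],[0,0,-0.0115],1],[[-0.088,0.276,0.03],[0,0,-0.0115],1],[[-0.088,0.276,0.12],[0,0,-0.0115],1],[[-0.088,0.276,0.26],[0,0,-0.0115],1],[[-0.088,0.276,0.4],[0,0,-0.0115],1],[[-0.088,0.276,0.52],[0,0,-0.0115],1],[[-0.088,0.276,0.62],[0,0,-0.0115],1],[[-0.088,0.276,0.7],[0,0,-0.0115],1],[[-0.088,0.276,0.75],[0,0,-0.0115],1],[[-0.088,0.276,0.775],[0,0,-0.0115],1],[[-0.088,0.276,0.78],[0,0,-0.0115],1]])

```text
time: 26.38
tool_pos: [0.4873, -0.3391, 0.0441]
orientation: [-0.0, 0.998, 0.07, 0.0]
force: [-0.8, -0.1, -2.2]
gripper_width: 0.0119
```

```bash
python3 - <<'E'
from h import *
plan((.487,-.339,.038,8))
i=robot.camera_info('wrist');im=robot.snapshot("wrist")[:,:,::-1]
cv2.imwrite("pics/w11.png",cv2.resize(im,None,fx=1.5,fy=1.5))
E
```

```text
now 26.375 [ 0.4873 -0.3391  0.0441] az 7.99 tilt z [ 7.e-04  5.e-04 -1.e+00] w 0.0119 F [-0.8 -0.1 -2.2] q [-0.8   0.31  1.8   0.    1.03  0.63]
(0.487, -0.339, 0.038, 8) -> [-0.0011, -0.0006, 0.0243] [-0.0001, -0.0001, -0.0]
```

View pics/w11.png

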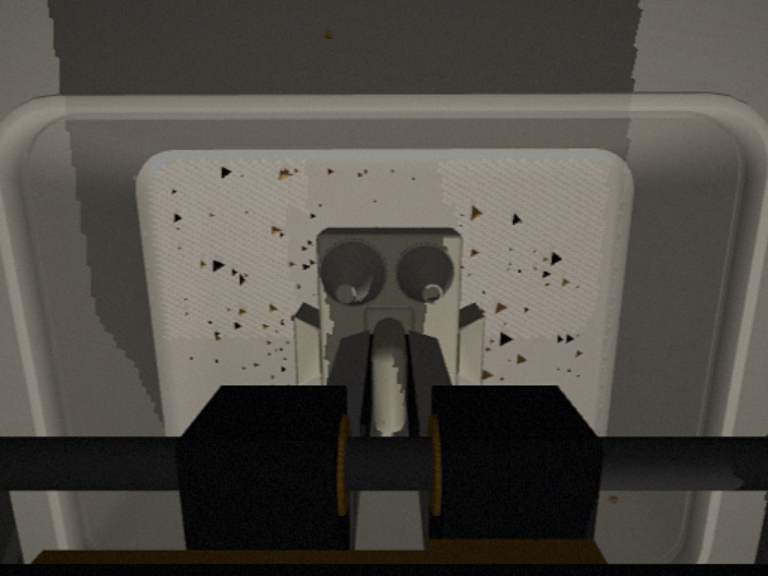

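Call:
send_rows(deltas=[[[0,0,0.01],[0,0,0],1],[[0,0,0.018],[0,0,0],1],[[0,0,0.023],[0,0,0],1],[[0,0,0.025],[0,0,0],1],[[0,0,0.025],[0,0,0],1]])

```text
time: 27.05
tool_pos: [0.4874, -0.3392, 0.038]
orientation: [-0.0, 0.998, 0.07, 0.0]
force: [0.9, 0.1, -1.7]
gripper_width: 0.0118
```

```bash
python3 - <<'E'
from h import *
plan((.487,-.339,.036,8))
E
```

```text
now 27.05 [ 0.4874 -0.3392  0.038 ] az 7.98 tilt z [ 9.e-04  2.e-04 -1.e+00] w 0.0118 F [ 0.9  0.1 -1.7] q [-0.8   0.32  1.8   0.    1.02  0.63]
(0.487, -0.339, 0.036, 8) -> [-0.0013, -0.0011, 0.0081] [-0.0, -0.0002, -0.0]
```

Call:
send_rows(deltas=[[[0,0,0.002],[0,0,0],1],[[0,0,0.004],[0,0,0],1],[[0,0,0.006],[0,0,0],1],[[0,0,0.006],[0,0,0],1]])

```text
time: 27.55
tool_pos: [0.4874, -0.3392, 0.0364]
orientation: [-0.0, 0.998, 0.07, 0.0]
force: [-0.8, 0.4, -2.2]
gripper_width: 0.0116
```

```bash
python3 - <<'E'
from h import *
plan((.487,-.339,.036,8))
E
```

```text
now 27.55 [ 0.4874 -0.3392  0.0364] az 7.99 tilt z [ 9.e-04  3.e-04 -1.e+00] w 0.0116 F [-0.8  0.4 -2.2] q [-0.8   0.32  1.8   0.    1.02  0.63]
(0.487, -0.339, 0.036, 8) -> [-0.0013, -0.001, 0.0018] [-0.0, -0.0001, -0.0]
```

Call:
send_rows(deltas=[[[0,0,0.003],[0,0,0],1],[[0,0,0.006],[0,0,0],1],[[0,0,0.006],[0,0,0],1]])

```text
time: 27.92
tool_pos: [0.4875, -0.3394, 0.0355]
orientation: [-0.0, 0.998, 0.07, 0.0]
force: [-1.0, 1.6, 3.4]
gripper_width: 0.0121
```

```bash
python3 - <<'E'
from h import *
plan((.487,-.339,.036,8))
E
```

```text
now 27.925 [ 0.4875 -0.3394  0.0355] az 7.99 tilt z [ 1.e-03  1.e-04 -1.e+00] w 0.0121 F [-1.   1.6  3.4] q [-0.8   0.33  1.8   0.    1.02  0.63]
(0.487, -0.339, 0.036, 8) -> [-0.0019, -0.0017, -0.0018] [0.0, -0.0002, -0.0]
```

Call:
send_rows(deltas=[[[0,0,0],[0,0,0],0.8],[[0,0,0],[0,0,0],0.4],[[0,0,0],[0,0,0],0.2],[[0,0,0],[0,0,0],0.2],[[0,0,-0.06],[0,0,0],0.2],[[0,0,-0.2],[0,0,0],0.2],[[0,0,-0.4],[0,0,0],0],[[0,0,-0.6],[0,0,0],-0.5],[[0,0,-0.75],[0,0,0],-0.8],[[0,0,-0.8],[0,0,0],-0.8]])

```text
time: 29.18
tool_pos: [0.4884, -0.3404, 0.2396]
orientation: [0.002, 0.998, 0.07, 0.003]
force: [-0.9, -0.1, 0.2]
gripper_width: 0.0736
```

```bash
python3 - <<'E'
from h import *
plan((.5625,.3225,.22,90))
i=robot.camera_info('wrist');im=robot.snapshot("wrist")[:,:,::-1]
cv2.imwrite("pics/w12.png",cv2.resize(im,None,fx=1.5,fy=1.5))
E
```

```text
now 29.175 [ 0.4884 -0.3404  0.2396] az 7.99 tilt z [ 0.0053 -0.0044 -1.    ] w 0.0736 F [-0.9 -0.1  0.2] q [-0.8   0.09  1.67  0.    1.37  0.63]
(0.5625, 0.3225, 0.22, 90) -> [0.6618, -2.585, 0.0685] [0.0012, -0.0, -0.2278]
```

View pics/w12.png

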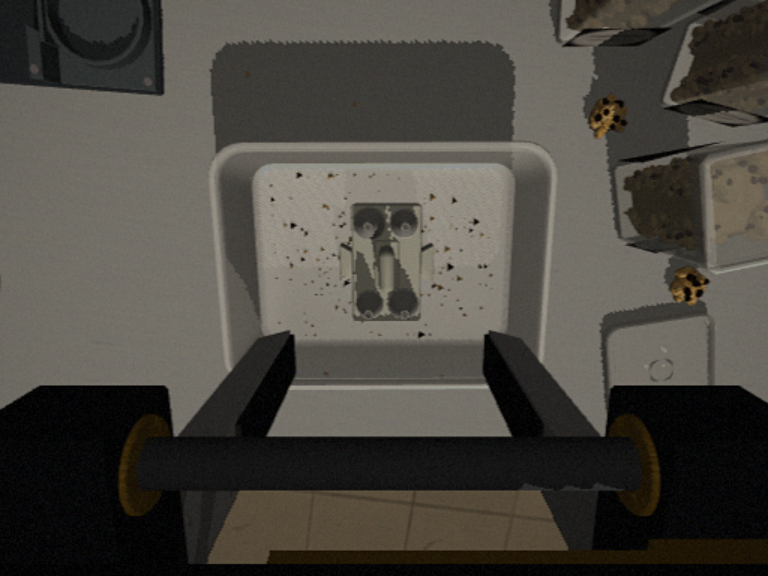

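Call:
send_rows(deltas=[[[0.03,-0.12,0],[0,0,-0.01],-1],[[0.1,-0.32,0],[0.0005,0,-0.03],-1],[[0.18,-0.54,0],[0.001,0,-0.05],-1],[[0.25,-0.76,0],[0.001,0,-0.07],-1],[[0.3,-0.95,0],[0.001,0,-0.09],-1],[[0.32,-1,0],[0.001,0,-0.1],-1]])

```text
time: 29.98
tool_pos: [0.532, -0.0791, 0.2367]
orientation: [-0.001, 0.926, 0.377, 0.0]
force: [-0.0, -1.2, -0.4]
gripper_width: 0.0942
```

```bash
python3 - <<'E'
from h import *
plan((.5615,.3225,.22,90))
E
```

```text
now 29.975 [ 0.532  -0.0791  0.2367] az 44.31 tilt z [-7.0e-04  2.7e-03 -1.0e+00] w 0.0942 F [-0.  -1.2 -0.4] q [-0.36 -0.04  1.81  0.    1.38  0.44]
(0.5615, 0.3225, 0.22, 90) -> [1.2065, -1.0669, 0.0712] [-0.0003, -0.0004, -0.1269]
```

Call:
send_rows(deltas=[[[0.12,-0.11,0],[0,0,-0.02],-1],[[0.28,-0.25,0],[0,0,-0.04],-1],[[0.45,-0.4,0],[0,0,-0.06],-1],[[0.62,-0.55,0],[0,0,-0.08],-1],[[0.79,-0.7,0],[0,0,-0.1],-1],[[0.93,-0.84,0],[0,0,-0.12],-1],[[0.98,-0.95,0],[0,0,-0.127],-1],[[1,-0.98,0],[0,0,-0.127],-1],[[1,-0.98,0],[0,0,-0.127],-1]])

```text
time: 31.1
tool_pos: [0.54, 0.27, 0.2369]
orientation: [-0.001, 0.707, 0.707, 0.0]
force: [0.5, 0.0, 0.2]
gripper_width: 0.0938
```

```bash
python3 - <<'E'
from h import *
plan((.5611,.3224,.16,90),(.5611,.3224,.0385,90))
i=robot.camera_info('wrist');im=robot.snapshot("wrist")[:,:,::-1]
cv2.imwrite("pics/w13.png",cv2.resize(im,None,fx=1.5,fy=1.5))
print(proj(i,(.5611,.3224,.115))*1.5,proj(i,(.441,.335,.12))*1.5)
E
```

```text
now 31.1 [0.54   0.27   0.2369] az 89.97 tilt z [-0.0016  0.0018 -1.    ] w 0.0938 F [0.5 0.  0.2] q [0.28 0.11 1.65 0.   1.38 0.28]
(0.5611, 0.3224, 0.16, 90) -> [0.2089, 0.085, 0.3079] [-0.0002, -0.0003, -0.0001]
(0.5611, 0.3224, 0.0385, 90) -> [0.208, 0.0857, 0.7939] [-0.0002, -0.0003, -0.0001]
[421.45306868 198.55367274] [219.78112791 177.3882669 ]
```

View pics/w13.png

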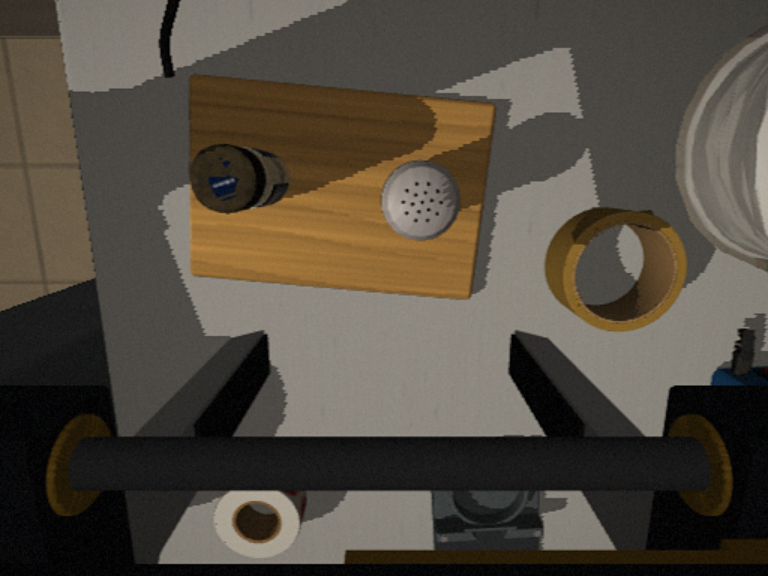

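Call:
send_rows(deltas=[[[0.08,0.03,0],[0,0,0],-1],[[0.18,0.075,0.05],[0,-0.0002,0],-1],[[0.208,0.085,0.16],[-0.0002,-0.0003,0],-1],[[0.208,0.085,0.25],[-0.0002,-0.0003,0],-1],[[0.208,0.085,0.38],[-0.0002,-0.0003,0],-1],[[0.208,0.085,0.53],[-0.0002,-0.0003,0],-1],[[0.208,0.085,0.68],[-0.0002,-0.0003,0],-1],[[0.208,0.085,0.77],[-0.0002,-0.0003,0],-1],[[0.208,0.085,0.794],[-0.0002,-0.0003,0],-1],[[0.208,0.085,0.794],[-0.0002,-0.0003,0],-1],[[0.208,0.085,0.794],[-0.0002,-0.0003,0],0],[[0.208,0.085,0.794],[-0.0002,-0.0003,0],1],[[0.208,0.085,0.794],[-0.0002,-0.0003,0],1],[[0.208,0.085,0.794],[-0.0002,-0.0003,0],1],[[0.208,0.085,0.794],[-0.0002,-0.0003,0],1],[[0.208,0.085,0.794],[-0.0002,-0.0003,0],1]], grip_force=25)

```text
time: 33.15
tool_pos: [0.5611, 0.3221, 0.0388]
orientation: [-0.0, 0.708, 0.707, -0.0]
force: [-0.9, -0.1, 0.8]
gripper_width: 0.0499
```

```bash
python3 - <<'E'
from h import *
plan((.643,-.101,.2,90))
E
```

```text
now 33.15 [0.5611 0.3221 0.0388] az 89.93 tilt z [-1.e-04  1.e-04 -1.e+00] w 0.0499 F [-0.9 -0.1  0.8] q [0.35 0.43 1.66 0.   1.06 0.35]
(0.643, -0.101, 0.2, 90) -> [-1.6918, 0.3293, -0.645] [-0.0, -0.0, -0.0002]
```

Call:
send_rows(deltas=[[[0,0,-0.06],[0,0,0],1],[[0,0,-0.18],[0,0,0],1],[[0,0,-0.33],[0,0,0],1],[[-0.05,0.01,-0.48],[0,0,0],1],[[-0.15,0.03,-0.6],[0,0,0],1],[[-0.3,0.06,-0.65],[0,0,0],1],[[-0.48,0.1,-0.65],[0,0,0],1],[[-0.66,0.13,-0.65],[0,0,0],1],[[-0.83,0.17,-0.65],[0,0,0],1],[[-0.95,0.19,-0.65],[0,0,0],1],[[-1,0.2,-0.65],[0,0,0],1]])

```text
time: 34.52
tool_pos: [0.611, 0.0705, 0.2018]
orientation: [0.0, 0.708, 0.706, 0.0]
force: [0.4, 0.3, -1.9]
gripper_width: 0.0499
```

```bash
python3 - <<'E'
from h import *
plan((.643,-.101,.2,90),(.643,-.101,.0365,90))
E
```

```text
now 34.525 [0.611  0.0705 0.2018] az 89.83 tilt z [ 3.e-04  1.e-04 -1.e+00] w 0.0499 F [ 0.4  0.3 -1.9] q [-0.07  0.17  1.65  0.    1.32 -0.07]
(0.643, -0.101, 0.2, 90) -> [-0.6858, 0.1299, 0.0073] [0.0, -0.0, -0.0005]
(0.643, -0.101, 0.0365, 90) -> [-0.6859, 0.1297, 0.6613] [0.0, -0.0, -0.0005]
```

Call:
send_rows(deltas=[[[-0.12,0.02,0],[0,0,0],1],[[-0.3,0.055,0],[0,0,0],1],[[-0.48,0.09,0],[0,0,0],1],[[-0.62,0.12,0],[0,0,0],1],[[-0.686,0.13,0.05],[0,0,0],1],[[-0.686,0.13,0.15],[0,0,0],1],[[-0.686,0.13,0.28],[0,0,0],1],[[-0.686,0.13,0.4],[0,0,0],1],[[-0.686,0.13,0.48],[0,0,0],1],[[-0.686,0.13,0.53],[0,0,0],1],[[-0.686,0.13,0.53],[0,0,0],1]])

```text
time: 35.9
tool_pos: [0.6427, -0.1006, 0.0686]
orientation: [-0.001, 0.708, 0.706, -0.0]
force: [-0.3, -0.4, -1.5]
gripper_width: 0.0502
```

```bash
python3 - <<'E'
from h import *
plan((.643,-.101,.0345,90))
i=robot.camera_info('wrist');im=robot.snapshot("wrist")[:,:,::-1]
cv2.imwrite("pics/w14.png",cv2.resize(im,None,fx=1.5,fy=1.5))
E
```

```text
now 35.9 [ 0.6427 -0.1006  0.0686] az 89.85 tilt z [-9.e-04  6.e-04 -1.e+00] w 0.0502 F [-0.3 -0.4 -1.5] q [-0.33  0.39  1.64  0.    1.11 -0.33]
(0.643, -0.101, 0.0345, 90) -> [-0.0018, 0.0012, 0.1365] [-0.0001, -0.0001, -0.0004]
```

View pics/w14.png

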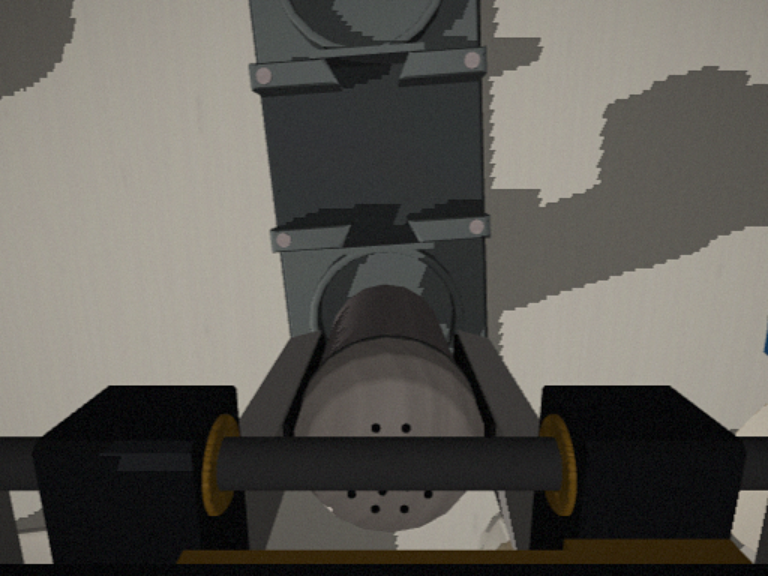

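Call:
send_rows(deltas=[[[-0.002,0,0.04],[0,0,0],1],[[-0.002,0,0.09],[0,0,0],1],[[-0.002,0,0.12],[0,0,0],1],[[-0.002,0,0.133],[0,0,0],1],[[-0.002,0,0.138],[0,0,0],1],[[-0.002,0,0.142],[0,0,0],1],[[-0.002,0,0.142],[0,0,0],1]])

```text
time: 36.83
tool_pos: [0.6437, -0.1015, 0.0345]
orientation: [0.001, 0.708, 0.706, 0.0]
force: [0.4, -0.5, -1.4]
gripper_width: 0.0503
```

```bash
python3 - <<'E'
from h import *
plan((.643,-.101,.0335,90))
E
```

```text
now 36.825 [ 0.6437 -0.1015  0.0345] az 89.84 tilt z [ 1.4e-03 -1.0e-04 -1.0e+00] w 0.0503 F [ 0.4 -0.5 -1.4] q [-0.33  0.44  1.65  0.    1.05 -0.33]
(0.643, -0.101, 0.0335, 90) -> [0.0018, -0.0027, 0.004] [0.0002, 0.0, -0.0004]
```

Call:
send_rows(deltas=[[[0,0,0.003],[0,0,0],1],[[0,0,0.006],[0,0,0],1],[[0,0,0.007],[0,0,0],1]])

```text
time: 37.2
tool_pos: [0.644, -0.1017, 0.0337]
orientation: [0.001, 0.708, 0.706, 0.0]
force: [-3.4, 0.1, 5.4]
gripper_width: 0.0502
```

```bash
python3 - <<'E'
from h import *
plan((.643,-.101,.0335,90))
E
```

```text
now 37.2 [ 0.644  -0.1017  0.0337] az 89.85 tilt z [ 1.8e-03 -5.0e-04 -1.0e+00] w 0.0502 F [-3.4  0.1  5.4] q [-0.33  0.44  1.64  0.    1.05 -0.33]
(0.643, -0.101, 0.0335, 90) -> [0.0028, -0.004, 0.0008] [0.0003, 0.0001, -0.0004]
```

Contact felt at the cup floor; release and rise.

Call:
send_rows(deltas=[[[0,0,0],[0,0,0],0],[[0,0,0],[0,0,0],-0.4],[[0,0,0],[0,0,0],-0.8],[[0,0,0],[0,0,0],-1],[[0,0,0],[0,0,0],-1],[[0,0,-0.1],[0,0,0],-1],[[0,0,-0.3],[0,0,0],-1],[[0,0,-0.52],[0,0,0],-1],[[0,0,-0.72],[0,0,0],-1],[[0,0,-0.8],[0,0,0],-1]])

```text
time: 38.45
tool_pos: [0.6451, -0.102, 0.2376]
orientation: [0.003, 0.708, 0.706, 0.002]
force: [0.0, -0.8, 0.6]
gripper_width: 0.0936
```

```bash
python3 - <<'E'
from h import *
plan((.441,.335,.23,90))
i=robot.camera_info('wrist');im=robot.snapshot("wrist")[:,:,::-1]
cv2.imwrite("pics/w15.png",cv2.resize(im,None,fx=1.5,fy=1.5))
E
```

```text
now 38.45 [ 0.6451 -0.102   0.2376] az 89.85 tilt z [ 0.0073 -0.0024 -1.    ] w 0.0936 F [ 0.  -0.8  0.6] q [-0.33  0.22  1.52  0.    1.39 -0.33]
(0.441, 0.335, 0.23, 90) -> [1.746, -0.821, 0.0204] [0.0012, 0.0004, -0.0004]
```

View pics/w15.png

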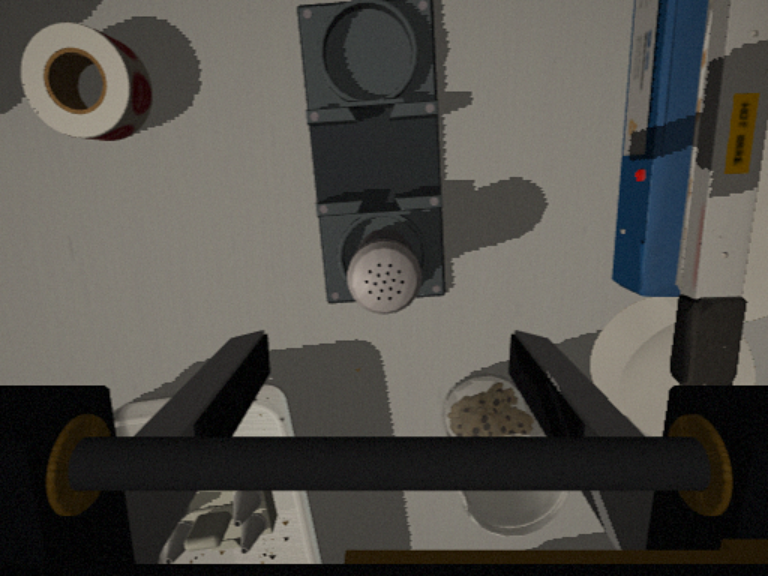

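Shaker stands in its cup. Now the jar.

Call:
send_rows(deltas=[[[0.12,-0.05,0],[0.0006,0.0002,0],-1],[[0.32,-0.14,0],[0.0012,0.0004,0],-1],[[0.54,-0.24,0],[0.0012,0.0004,0],-1],[[0.76,-0.34,0],[0.0012,0.0004,0],-1],[[0.95,-0.44,0],[0.0012,0.0004,0],-1],[[1,-0.48,0],[0.0012,0.0004,0],-1]])

```text
time: 39.25
tool_pos: [0.5237, 0.1502, 0.2344]
orientation: [-0.001, 0.707, 0.707, -0.001]
force: [-0.1, -1.0, -0.1]
gripper_width: 0.0939
```

```bash
python3 - <<'E'
from h import *
plan((.441,.335,.16,90))
E
```

```text
now 39.25 [0.5237 0.1502 0.2344] az 90.04 tilt z [-3.1e-03 -4.0e-04 -1.0e+00] w 0.0939 F [-0.1 -1.  -0.1] q [ 0.07 -0.02  1.8  -0.    1.37  0.07]
(0.441, 0.335, 0.16, 90) -> [0.7395, -0.3295, 0.2983] [-0.0005, 0.0001, 0.0001]
```

Call:
send_rows(deltas=[[[0.12,-0.05,0],[-0.0003,0,0],-1],[[0.3,-0.13,0],[-0.0005,0,0],-1],[[0.48,-0.21,0.05],[-0.0005,0,0],-1],[[0.64,-0.28,0.1],[-0.0005,0,0],-1],[[0.73,-0.325,0.18],[-0.0005,0,0],-1],[[0.74,-0.33,0.24],[-0.0005,0,0],-1],[[0.74,-0.33,0.25],[-0.0005,0,0],-1]])

```text
time: 40.12
tool_pos: [0.4405, 0.3338, 0.1699]
orientation: [-0.0, 0.707, 0.707, -0.002]
force: [1.6, -0.8, 0.4]
gripper_width: 0.0938
```

```bash
python3 - <<'E'
from h import *
plan((.441,.335,.049,90))
i=robot.camera_info('wrist');im=robot.snapshot("wrist")[:,:,::-1]
cv2.imwrite("pics/w16.png",cv2.resize(im,None,fx=1.5,fy=1.5))
print(proj(i,(.441,.335,.12))*1.5)
E
```

```text
now 40.125 [0.4405 0.3338 0.1699] az 89.99 tilt z [-0.0031 -0.0025 -1.    ] w 0.0938 F [ 1.6 -0.8  0.4] q [ 0.44  0.06  1.84 -0.    1.25  0.44]
(0.441, 0.335, 0.049, 90) -> [0.0061, 0.0035, 0.4835] [-0.0005, 0.0004, -0.0]
[387.45579403 311.48486767]
```

View pics/w16.png

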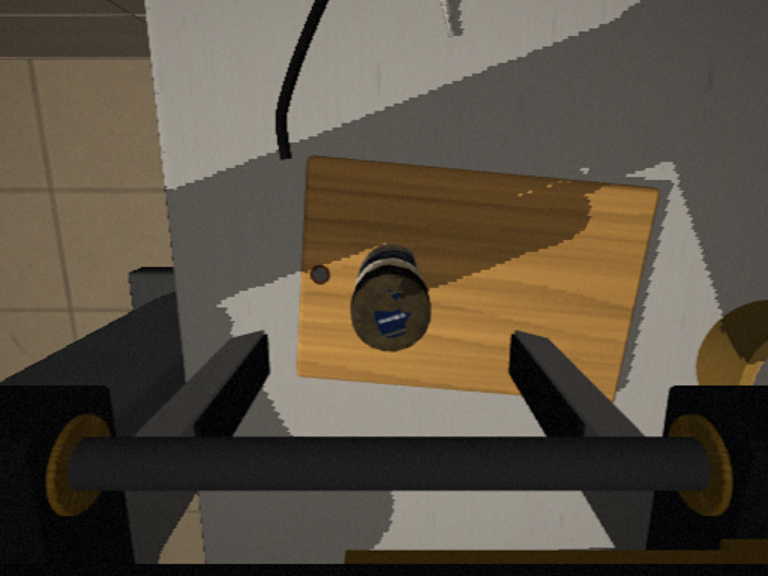

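Call:
send_rows(deltas=[[[0.006,0.006,0.1],[-0.0005,0.0004,0],-1],[[0.006,0.006,0.24],[-0.0005,0.0004,0],-1],[[0.006,0.006,0.38],[-0.0005,0.0004,0],-1],[[0.006,0.006,0.46],[-0.0005,0.0004,0],-1],[[0.006,0.006,0.483],[-0.0005,0.0004,0],-1],[[0.006,0.006,0.483],[-0.0005,0.0004,0],-1],[[0.006,0.006,0.483],[-0.0005,0.0004,0],0],[[0.006,0.006,0.483],[-0.0005,0.0004,0],1],[[0.006,0.006,0.483],[-0.0005,0.0004,0],1],[[0.006,0.006,0.483],[-0.0005,0.0004,0],1],[[0.006,0.006,0.483],[-0.0005,0.0004,0],1],[[0.006,0.006,0.483],[-0.0005,0.0004,0],1]], grip_force=20)

```text
time: 41.68
tool_pos: [0.4422, 0.3351, 0.0499]
orientation: [0.0, 0.707, 0.707, 0.001]
force: [-0.4, 0.3, 0.4]
gripper_width: 0.0404
```

```bash
python3 - <<'E'
from h import *
plan((.633,.0522,.2,90))
E
```

```text
now 41.675 [0.4422 0.3351 0.0499] az 89.96 tilt z [ 1.1e-03  7.0e-04 -1.0e+00] w 0.0404 F [-0.4  0.3  0.4] q [0.44 0.22 1.9  0.   1.02 0.44]
(0.633, 0.0522, 0.2, 90) -> [-1.1305, 0.7645, -0.6003] [0.0002, -0.0001, -0.0001]
```

Cup height for the jar: tip ≈ 0.0449.

Call:
send_rows(deltas=[[[0,0,-0.06],[0,0,0],1],[[0,0,-0.18],[0,0,0],1],[[0,0,-0.33],[0,0,0],1],[[-0.05,0.03,-0.48],[0,0,0],1],[[-0.15,0.1,-0.57],[0,0,0],1],[[-0.3,0.2,-0.6],[0,0,0],1],[[-0.46,0.31,-0.6],[0,0,0],1],[[-0.62,0.42,-0.6],[0,0,0],1],[[-0.77,0.52,-0.6],[0,0,0],1],[[-0.9,0.62,-0.6],[0,0,0],1],[[-0.98,0.71,-0.6],[0,0,0],1],[[-1,0.76,-0.6],[0,0,0],1],[[-1,0.765,-0.6],[0,0,0],1]])

```text
time: 43.3
tool_pos: [0.6334, 0.0851, 0.2002]
orientation: [0.0, 0.707, 0.707, 0.001]
force: [-0.0, 1.1, -0.7]
gripper_width: 0.0404
```

```bash
python3 - <<'E'
from h import *
plan((.633,.0522,.085,90))
E
```

```text
now 43.3 [0.6334 0.0851 0.2002] az 89.96 tilt z [ 1.e-03  9.e-04 -1.e+00] w 0.0404 F [-0.   1.1 -0.7] q [-0.04  0.22  1.59  0.    1.32 -0.04]
(0.633, 0.0522, 0.085, 90) -> [-0.1321, -0.0018, 0.4606] [0.0002, -0.0001, -0.0001]
```

Call:
send_rows(deltas=[[[-0.06,0,0],[0,0,0],1],[[-0.12,0,0.04],[0,0,0],1],[[-0.132,0,0.13],[0,0,0],1],[[-0.132,0,0.25],[0,0,0],1],[[-0.132,0,0.36],[0,0,0],1],[[-0.132,0,0.43],[0,0,0],1],[[-0.132,0,0.46],[0,0,0],1],[[-0.132,0,0.46],[0,0,0],1]])

```text
time: 44.3
tool_pos: [0.6335, 0.0521, 0.0852]
orientation: [0.0, 0.707, 0.707, 0.001]
force: [-0.3, -0.8, -1.1]
gripper_width: 0.0403
```

```bash
python3 - <<'E'
from h import *
plan((.633,.0522,.0455,90))
i=robot.camera_info('wrist');im=robot.snapshot("wrist")[:,:,::-1]
cv2.imwrite("pics/w17.png",cv2.resize(im,None,fx=1.5,fy=1.5))
E
```

```text
now 44.3 [0.6335 0.0521 0.0852] az 89.95 tilt z [ 9.e-04  9.e-04 -1.e+00] w 0.0403 F [-0.3 -0.8 -1.1] q [-0.1   0.34  1.67  0.    1.13 -0.1 ]
(0.633, 0.0522, 0.0455, 90) -> [0.0002, -0.0021, 0.1587] [0.0001, -0.0001, -0.0001]
```

View pics/w17.png

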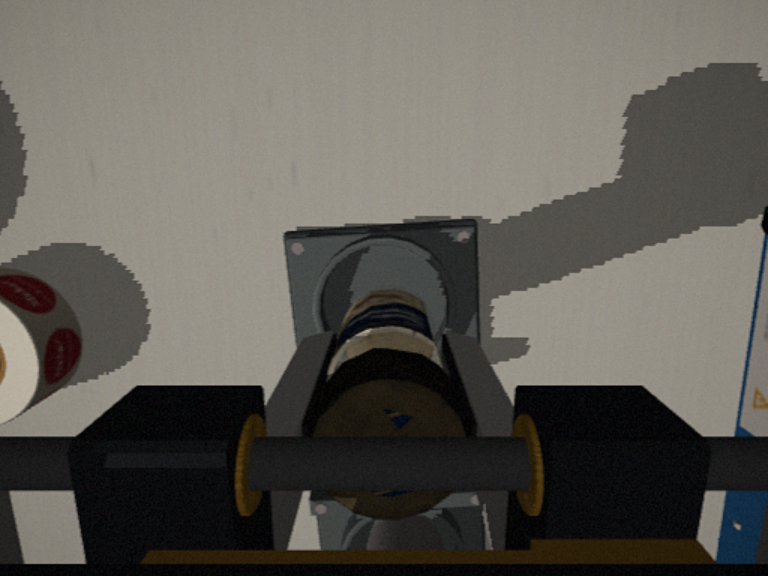

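Call:
send_rows(deltas=[[[0,0,0.05],[0,0,0],1],[[0,0,0.1],[0,0,0],1],[[0,0,0.14],[0,0,0],1],[[0,0,0.154],[0,0,0],1],[[0,0,0.159],[0,0,0],1],[[0,0,0.163],[0,0,0],1],[[0,0,0.165],[0,0,0],1],[[0,0,0.165],[0,0,0],1]])

```text
time: 45.35
tool_pos: [0.6343, 0.0521, 0.0449]
orientation: [0.001, 0.707, 0.707, 0.001]
force: [-0.7, -0.2, -0.4]
gripper_width: 0.0404
```

```bash
python3 - <<'E'
from h import *
plan((.633,.0522,.0445,90))
E
```

```text
now 45.35 [0.6343 0.0521 0.0449] az 89.95 tilt z [ 2.7e-03  8.0e-04 -1.0e+00] w 0.0404 F [-0.7 -0.2 -0.4] q [-0.1   0.4   1.69  0.    1.06 -0.1 ]
(0.633, 0.0522, 0.0445, 90) -> [0.0002, -0.0051, 0.0018] [0.0004, -0.0001, -0.0001]
```

Call:
send_rows(deltas=[[[0,0,0.003],[0.0004,0,0],1],[[0,0,0.004],[0.0004,0,0],1],[[0,0,0.004],[0.0004,0,0],1]])

```text
time: 45.72
tool_pos: [0.6345, 0.0521, 0.0449]
orientation: [-0.0, 0.707, 0.707, 0.0]
force: [-3.5, 0.4, 5.1]
gripper_width: 0.0404
```

```bash
python3 - <<'E'
from h import *
plan((.633,.0522,.0445,90))
E
```

```text
now 45.725 [0.6345 0.0521 0.0449] az 89.96 tilt z [ 2.e-04  7.e-04 -1.e+00] w 0.0404 F [-3.5  0.4  5.1] q [-0.1   0.4   1.68  0.    1.06 -0.1 ]
(0.633, 0.0522, 0.0445, 90) -> [0.0003, -0.0058, 0.0016] [0.0, -0.0001, -0.0001]
```

Seated; release, rise and check.

Call:
send_rows(deltas=[[[0,0,0],[0,0,0],0],[[0,0,0],[0,0,0],-0.4],[[0,0,0],[0,0,0],-0.8],[[0,0,0],[0,0,0],-1],[[0,0,0],[0,0,0],-1],[[0,0,-0.1],[0,0,0],-1],[[0,0,-0.3],[0,0,0],-1],[[0,0,-0.52],[0,0,0],-1],[[0,0,-0.74],[0,0,0],-1],[[-0.1,0.1,-0.9],[0,0,0],-1],[[-0.2,0.2,-1],[0,0,0],-1],[[-0.3,0.3,-1],[0,0,0],-1],[[-0.3,0.3,-1],[0,0,0],-1]])

```text
time: 47.35
tool_pos: [0.7101, -0.0248, 0.2943]
orientation: [-0.0, 0.708, 0.706, 0.0]
force: [-0.4, 0.0, -0.6]
gripper_width: 0.0938
```

```bash
python3 - <<'E'
from h import *
plan((.55,-.03,.3,90))
i=robot.camera_info('wrist');im=robot.snapshot("wrist")[:,:,::-1]
cv2.imwrite("pics/w18.png",cv2.resize(im,None,fx=1.5,fy=1.5))
cv2.imwrite("pics/d18r.png",robot.snapshot("side")[:,:,::-1]);crop('pics/d18r.png',140,130,200,150,4,'pics/d18.png')
cv2.imwrite("pics/s18r.png",robot.snapshot("scene")[:,:,::-1]);crop('pics/s18r.png',120,80,270,200,2.9,'pics/s18.png')
E
```

```text
now 47.35 [ 0.7101 -0.0248  0.2943] az 89.84 tilt z [-2.e-04  6.e-04 -1.e+00] w 0.0938 F [-0.4  0.  -0.6] q [-0.19  0.33  1.29  0.    1.52 -0.19]
(0.55, -0.03, 0.3, 90) -> [-0.0225, -0.6404, -0.0228] [-0.0, -0.0001, -0.0004]
```

View pics/w18.png

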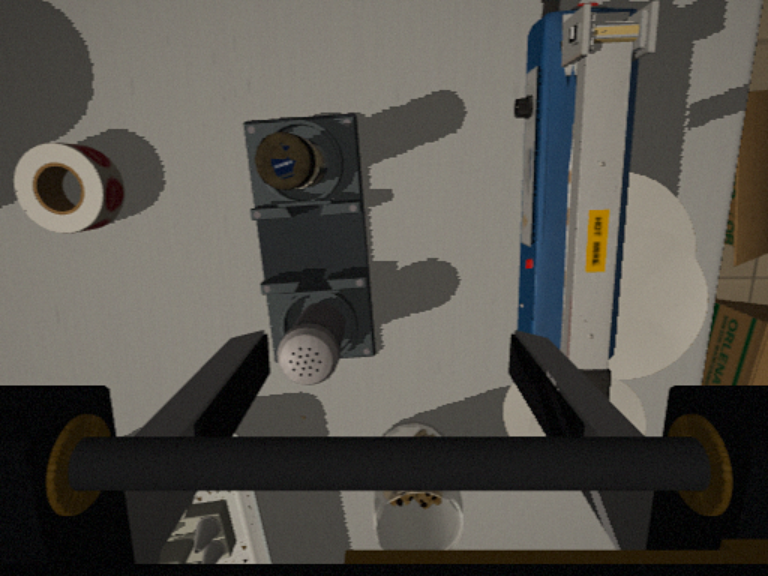

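View pics/d18.png

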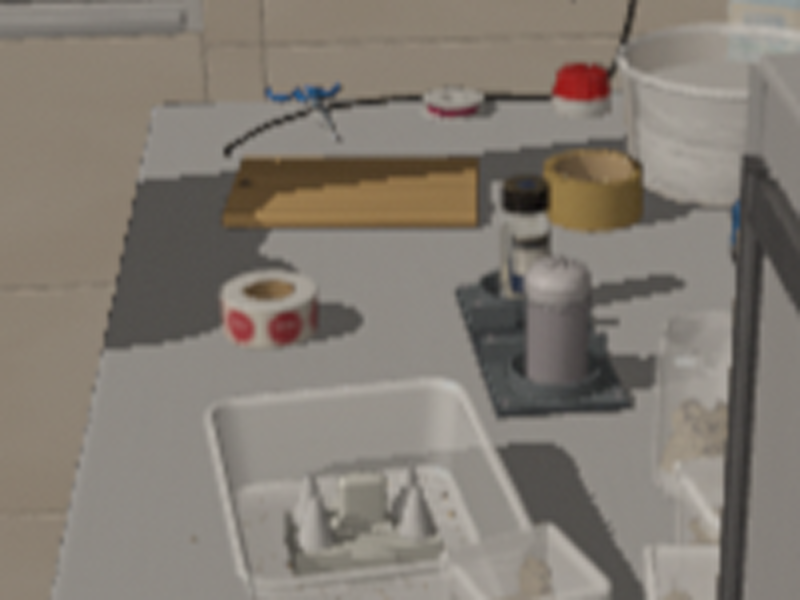

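View pics/s18.png

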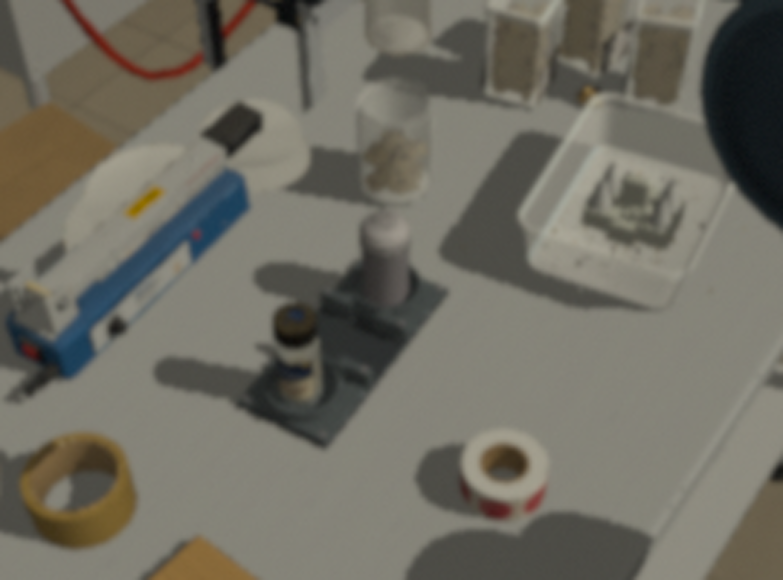

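All three are upright and in place, and the robot is clear of everything. Handing in.

```bash
python3 - <<'E'
from station import robot
print(robot.close_job())
E
```

```text
the job is handed in; nothing more can be done
None
```

The job is done and handed in at about 47.5 s. I set the jar and then the shaker upright on the board. I lifted the nozzle stand straight out of its dovetails and set it near the middle of the crumb tray floor. The shaker and then the jar went back into the cups they came from.

**Last checks:** the wrist, side and scene pictures all show the jar and shaker upright in their own cups and the stand upright in the tray. The tape roll, cookie jar and label roll look unmoved. The gripper was open and clear at z ≈ 0.29 m. Force readings between moves stayed at or below about 6 N.

**Disagreements:**
- The gripper read about 50 mm on the shaker's 48 mm can. I gripped it again 8 mm lower and the reading hardly changed, but the hold was firm.
- My two estimates of the shaker's cup centre differed by 1 to 2 mm, well inside the cup's 9 mm clearance all round.

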